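# Raise the bench magnifier to its red setting

### The arm

A 6-joint arm with a two-finger parallel gripper is mounted at the origin on a cart in front of the work surface, level with it; the furniture and walls round the work are solid. World frame = base frame: x ahead of the robot, y to its left, z up, the work surface at z = 0. Lengths are in m, angles in rad, forces in N, time in s.
With the tool pointing down it reaches from about 0.35 to 0.775 m from the base axis. Payload 7.3 kg.
Tool frame: the origin (TCP) lies at the very end of the fingers, on their centre line; the grasp point (between the pads) lies 19 mm behind it; z points along the fingers, y is the direction in which the jaws open and shut (so a half turn about z gives the same grasp; the last joint's range is limited). The gripper opens to 92 mm and grips with 3 to 60 N. Pads are 19 mm wide; open, the fingers measure 130 mm over their backs; the gripper's body (75 mm by 190 mm) begins 47 mm behind the grasp point.
Start: joints at [-1.358, 0.342, 1.524, -0, 1.275, -0.146], TCP at [0.184, -0.492, 0.227] pointing down, gripper open.
Joint ranges: [-2.53, 2.53], [-0.77, 2.02], [0.04, 2.7], [-1, 4.14], [0.28, 2.66], [-3.11, 3.11]. Speed limits (rad/s): [2.57, 2.57, 3.14, 3.14, 3.14, 3.14].

### API

Orientations are given as [roll, pitch, yaw] about the fixed x, y, z axes, in that order (R = Rz(yaw) Ry(pitch) Rx(roll)).
In Python, from cell import monitor, eyes, order gives the robot as it stands. The module is installed in compiled form; this text tells all that it offers.
- The arm moves only by the tool carry_out, never from a script. Its argument "targets" is a list of rows, each a list of 2 entries, a list of its own where there are three numbers: the shift along the tool's x, y, z in m, then the turn about the tool's z in rad. In form: [[[dx, dy, dz], twist], ...]. A call has 1 to 10 rows; each row shifts and turns the pose as measured when the row begins, along the tool's axes as they then stand; what a row does not reach is not made up. A row lasts 1/8 s, in which the tool goes at most 62.5 mm and 10.7 degrees, less where a joint would pass 70% of its speed; a pose out of reach is approached as far as the arm can. A call is refused whole if a number of a shift passes 0.0625 or a number of a turn 0.188, either way. A call with a gripper value outside its range is refused whole. "fingers" is the closure, from 0 (fully open) to 1 (shut), set as the call begins (left out, the last holds). The fingers move at their own pace and stop on an object; "grip_force" is the grip in N (left out, the last holds). Time passes only in rows, so rows that do not move let the fingers close. It gives the time, the measured TCP pose, the force and the opening at its end, in the units of the state.
- monitor.observe(): the state, without advancing time (a new reading comes with each control period).
- eyes.read_camera(name): name is "scene" or "top"; returns the picture (384x512x3 uint8, red, green, blue); there is no depth.
- eyes.camera_info(name): a dict with "K" (3x3 intrinsics, pixels), "dist" ([k1, k2, p1, p2, k3] as OpenCV has them; the pictures are not rectified), "rvec" (rotation vector, rad) and "tvec" (3), from world to camera coordinates, as OpenCV has them. Camera axes: x right, y down, z forward; pixel columns grow to the right and rows downward; lengths in m; the calibration is good to about 2 mm. A picture is of the moment at which its call begins. camera_info takes no time and is no camera call.
- order.hand_in(): hands the job in, once; it reports no verdict.
The state is a dict: "time": time; "qpos": joint angles; "qvel": joint speeds; "joint_efforts": joint torques, N m; "tool_pos": TCP position; "tool_rot": TCP orientation; "contact_force": force on the tool from outside, world axes, zero at the start; "torque": the same for the moment, N m; "opening": finger opening in m.
Only numpy, scipy, OpenCV 4.12 (cv2) and the standard library are available. Lean on these libraries where they do the work, as an engineer would, in place of code of your own. Each camera call takes 0.05 s, during which the arm holds its last target.

### The job

Raise the bench magnifier two holes, to the setting with the red band: pinch the brass spring button flush, slide the outer tube up until the button pops out through the next hole, then take hold afresh and do the same again, so that it pops out of the red-banded hole. Before letting go, tug the tube firmly upwards to feel that the button has locked it, without forcing it, and leave the pen, tape roll, ink tin and bell where they are.

Things in the scene. Friction and masses are not known exactly. Their poses are not given: they have to be found in the camera images.
- lamp: bench magnifier; origin at the centre of the underside of its weighted round grey base (168 mm across, 24 mm high), which does not move. An upright square column rises 390 mm from it. From its top a swan-neck carries a lens out to the lamp's +y, so the tube can be taken low down only with the tool leaning back from the column, towards the robot. The lamp's +x points away from the robot at yaw 0.
- tube_foot (a point): centre of the lower end of the off-white outer tube (26 mm square, 2 mm wall, 315 mm long), the sliding part of the column; 55 mm up the column at the start. z axis along the column upwards, y axis square to its left face. It slides on a fixed inner aluminium tube, 20 mm square. Bare hard faces: a pinch of about 25 N carries it.
- button_tip (a point): tip of the round-nosed brass spring button (12 mm thick). The inner tube holds it 165 mm up the column, so it keeps its height while the tube slides; it sticks out to the lamp's -y through a hole, 6 mm proud of the outer tube's flat right face. The point moves in with it. Axes as tube_foot (button points along -y). Column's centre line: 19 mm behind the unpressed tip, along +y.
- red_hole (a point): centre of the red-banded hole, at the surface of the outer tube's right face; axes as tube_foot. Five 13 mm holes lie in a row on that face, 30 mm apart; a red band 22 mm high goes round the tube at the fourth from the top. The button starts in the second from the top, so this one starts 60 mm below it.
- lens (a point): centre of the round lens (124 mm across, 20 mm thick) on the swan-neck, 5 mm in x, 180 mm in y and 300 mm up from the lamp's origin at the start; it goes up with the tube.
- sleeve (a joint): how far the outer tube has been slid up the column (m): 0 at the start, 0.030 with the button in the next hole, 0.060 in the red-banded hole, 0.090 in the last; 0.5 mm play in a hole. It slides stiffly (about 4 N of friction besides 2.5 N of weight) and stays where it is left. Locked, it stops dead: a firm tug is 12 to 30 N of pull, of which the button must bear over 4 N; over 50 N on the button is forcing it.
- button (a joint): how far the button is pressed in (m): 0 right out, 0.006 flush, 0.008 while trapped under the tube's wall between holes, 0.010 at most. The spring takes 2 N to start, 5 N at flush. Unless within about 1 mm of flush it locks the tube; at flush its round nose slips under the wall at 15 to 20 N of pull in all; it springs out by itself into the next hole that comes past, and the drag falls away.
- mat: dark green repair mat, 160 x 150 x 4 mm, fixed, under the lens; origin at the centre of its underside
- pen: blue and white pen, 148 mm long, 9 mm high, lying on the mat; origin at the middle of its underside; must stay
- washi: blue roll of paper tape, 46 mm across, 15 mm high; origin at the centre of its underside; must stay
- tin: round dark ink pad tin, 70 mm across, 18 mm high; origin at the centre of its underside; must stay
- bell: counter bell with a steel dome, 83 mm across, 59 mm high; origin at the centre of its underside; must stay

How it is judged:
By the outcome, as a careful person would: the job done as asked, in the order asked, and still so for the second after the job is handed in, with the robot touching nothing.
It also fails if it takes over 48 s, if anything falls off the work surface, if the arm or the gripper's body presses on something with over 40 N, if the wrist force passes 120 N, or if a joint passes its speed limit or range.

## Working session

There is one attempt and no reset: what is moved stays moved. The work goes in short steps, Python scripts to look and compute and a tool call to move; the robot and the scene stay as the last step left them, time stands still between calls to the robot, and variables do not carry over. Pictures are saved under pics/ and viewed, and the job is handed in when it is done.

Besides the shell and the picture viewer there is one more tool, called after "Call:" as name(argument=value, ...) on one line, values as JSON. carry_out: Moves the arm, as the interface text tells. Its arguments: {"type":"object","properties":{"targets":{"type":"array","items":{"type":"array"}},"fingers":{"type":"number"},"grip_force":{"type":"number"}},"required":["targets"]}

```bash
mkdir -p pics; python3 - <<'E'
from cell import monitor, eyes
import cv2,numpy as np
s=monitor.observe()
for k,v in s.items(): print(k,np.round(v,4))
for n in("scene","top"):
    im=eyes.read_camera(n); cv2.imwrite(f"pics/{n}0.png",im[:,:,::-1])
    i=eyes.camera_info(n); print(n,{k:np.round(v,4).tolist() for k,v in i.items()})
    R,_=cv2.Rodrigues(np.array(i["rvec"],float)); print("cam pos",-R.T@np.array(i["tvec"]).ravel())
E
```

```text
time 0.0
qpos [-1.358   0.3427  1.525  -0.      1.2754 -0.146 ]
qvel [-0.     -0.0003  0.0014  0.0007  0.0021  0.    ]
joint_efforts [ 0.00000e+00 -4.31236e+01 -2.44225e+01  7.16000e-02  5.57000e-02
 -1.00000e-04]
tool_pos [ 0.1843 -0.4911  0.226 ]
tool_rot [-3.140e+00 -2.000e-04  3.588e-01]
contact_force [-0.4518  0.1077  0.1426]
torque [-0.018  -0.0026 -0.0006]
opening 0.0919
scene {'K': [[445.6365, 0.0, 256.7039], [0.0, 445.6365, 191.4705], [0.0, 0.0, 1.0]], 'dist': [0.0367, 0.0, 0.0, 0.0, 0.0], 'rvec': [0.6414, -2.3947, 1.4251], 'tvec': [0.5434, 0.172, 1.4157]}
cam pos [-0.1324295   1.27415489  0.82945501]
top {'K': [[400.4881, 0.0, 256.8006], [0.0, 400.4881, 196.4439], [0.0, 0.0, 1.0]], 'dist': [-0.1386, 0.0, 0.0, 0.0, 0.0], 'rvec': [2.1811, -2.1203, 0.1936], 'tvec': [0.2087, 0.5382, 1.1102]}
cam pos [0.35302674 0.24832901 1.17452505]
```

View pics/scene0.png

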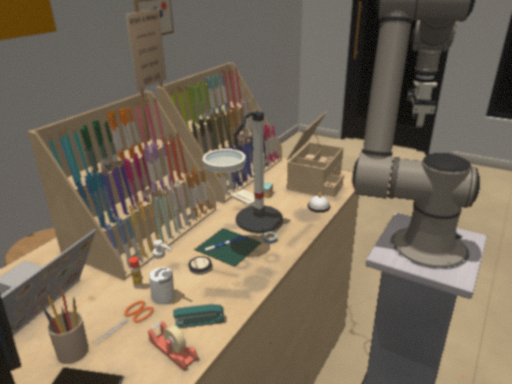

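View pics/top0.png

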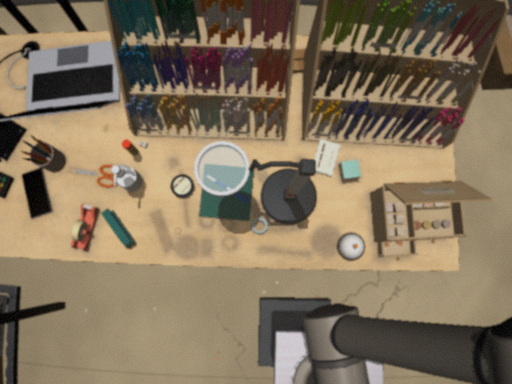

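```bash
cat > h.py <<'E'
import cv2,numpy as np
from cell import monitor, eyes
class Cam:
    def __init__(s,n):
        i=eyes.camera_info(n); s.K=np.array(i["K"],float); s.d=np.array(i["dist"],float)
        s.rv=np.array(i["rvec"],float).ravel(); s.tv=np.array(i["tvec"],float).ravel()
        s.R=cv2.Rodrigues(s.rv)[0]; s.c=-s.R.T@s.tv
    def ray(s,uv):
        p=cv2.undistortPoints(np.array([[uv]],float),s.K,s.d)[0,0]
        r=s.R.T@np.array([p[0],p[1],1]); return r/np.linalg.norm(r)
    def plane(s,uv,z):
        r=s.ray(uv); return s.c+r*(z-s.c[2])/r[2]
    def proj(s,P):
        return cv2.projectPoints(np.array(P,float).reshape(-1,1,3),s.rv,s.tv,s.K,s.d)[0].reshape(-1,2)
T=Cam("top"); S=Cam("scene")
def crop(img,x0,y0,x1,y1,f,name):
    cv2.imwrite(name,cv2.resize(img[y0:y1,x0:x1],None,fx=f,fy=f,interpolation=cv2.INTER_CUBIC))
E
python3 - <<'E'
from h import *
t=cv2.imread("pics/top0.png"); s=cv2.imread("pics/scene0.png")
crop(t,180,130,380,280,4,"pics/t0c.png"); crop(s,190,100,340,250,4,"pics/s0c.png")
E
```

```text
(no output)
```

View pics/t0c.png

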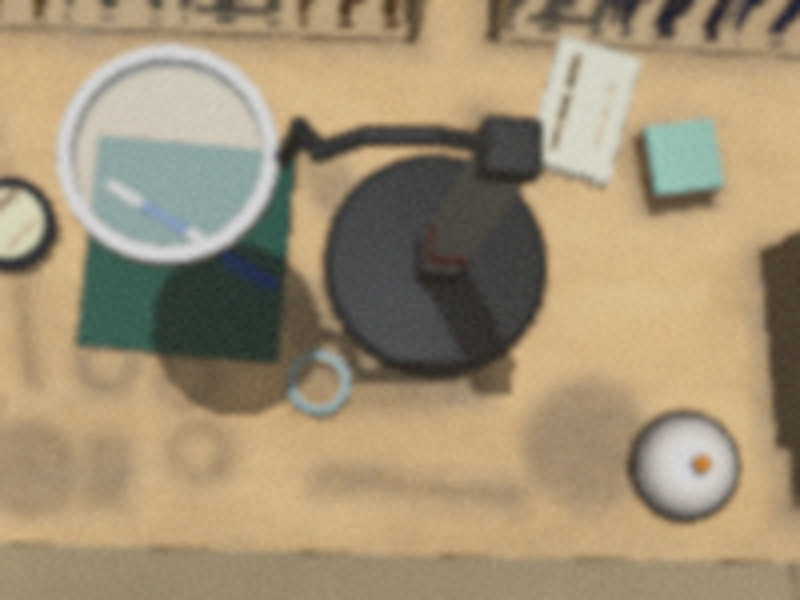

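View pics/s0c.png

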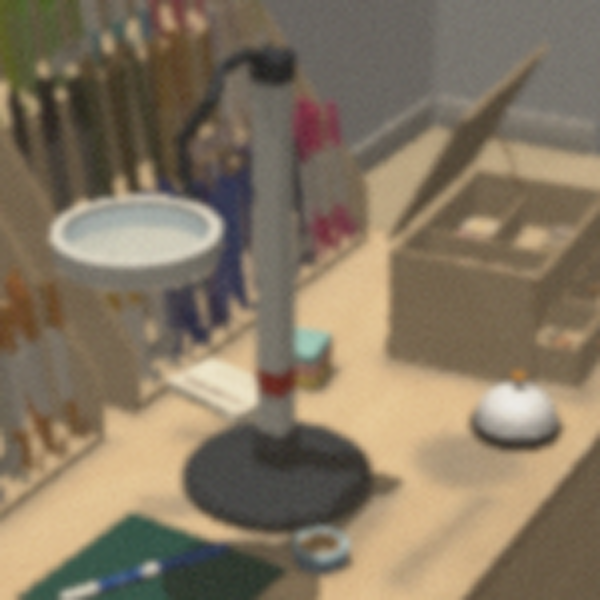

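```bash
python3 - <<'E'
from h import *
t=cv2.imread("pics/top0.png").astype(int); s=cv2.imread("pics/scene0.png")
hsv=cv2.cvtColor(t.astype(np.uint8),cv2.COLOR_BGR2HSV)
# base disc: dark, grey
m=((hsv[:,:,2]<75)&(hsv[:,:,1]<90)).astype(np.uint8)
m[:,:255]=0;m[:,325:]=0;m[:150]=0;m[235:]=0
print(m.sum())
ys,xs=np.nonzero(m)
# radial edge: from centre guess cast to gradient, fit circle in world plane
g=cv2.GaussianBlur(t.astype(np.uint8),(3,3),0)[:,:,2].astype(float)
c=np.array([289,195.5]);P=[];uvs=[]
for a in np.radians(np.arange(0,360,4)):
    r=np.arange(20,35,.25); x=c[0]+r*np.cos(a);y=c[1]+r*np.sin(a)
    v=cv2.remap(g.astype(np.float32),x.astype(np.float32)[None],y.astype(np.float32)[None],cv2.INTER_LINEAR)[0]
    d=np.gradient(v); k=d.argmax()
    if v[max(0,k-12):k].mean()<85 and d[k]>2: uvs.append((x[k],y[k]));
W=np.array([T.plane(u,.024)[:2] for u in uvs])
for it in range(6):
    A=np.c_[2*W,np.ones(len(W))]; b=(W**2).sum(1); q=np.linalg.lstsq(A,b,rcond=None)[0]; R=np.sqrt(q[2]+q[0]**2+q[1]**2)
    e=np.abs(np.linalg.norm(W-q[:2],axis=1)-R); keep=e<max(.003,2*e.std()); W=W[keep]
print("base",q[:2],"R",R,len(W),e.max())
# lens ring
c=np.array([222,168.5]);
gr=cv2.cvtColor(t.astype(np.uint8),cv2.COLOR_BGR2GRAY).astype(float)
uv=[]
for a in np.radians(np.arange(0,360,4)):
    r=np.arange(20,36,.25); x=c[0]+r*np.cos(a);y=c[1]+r*np.sin(a)
    v=cv2.remap(g.astype(np.float32),x.astype(np.float32)[None],y.astype(np.float32)[None],cv2.INTER_LINEAR)[0]
    d=np.gradient(v); k=d.argmin()
    uv.append((x[k],y[k]))
for z in(.30,.31):
    W=np.array([T.plane(u,z)[:2] for u in uv])
    for it in range(6):
        A=np.c_[2*W,np.ones(len(W))]; b=(W**2).sum(1); q2=np.linalg.lstsq(A,b,rcond=None)[0]; R=np.sqrt(q2[2]+q2[0]**2+q2[1]**2)
        e=np.abs(np.linalg.norm(W-q2[:2],axis=1)-R); W=W[e<max(.003,2*e.std())]
    d=q2[:2]-q[:2]; print("lens",z,q2[:2],"R",R,len(W),"d",d,np.linalg.norm(d),"yaw",np.degrees(np.arctan2(d[1],d[0])-np.arctan2(.18,.005)))
# cap
for uv in [(300,160),(315,160),(300,174.5),(315,174.5),(307.5,167)]: print(T.plane(uv,.40))
# mat corners
for uv in [(202,164.5),(253,169),(249,220),(200,216)]: print("mat",T.plane(uv,.004))
# items
print("washi",T.plane((260,225.5),.0075),"bell",T.plane((351,246),.03),"tin",T.plane((182,186),.018))
E
```

```text
1953
base [0.53863542 0.13138946] R 0.08226290661916413 59 0.0020174989008514693
lens 0.3 [0.54606012 0.30753768] R 0.05562497355397884 65 d [0.0074247  0.17614822] 0.176304631460299 yaw -0.8224640501923435
lens 0.31 [0.54385283 0.30686064] R 0.05498891431447081 65 d [0.0052174  0.17547119] 0.17554873548333463 yaw -0.11197183144349394
[0.55146055 0.1472406  0.4       ]
[0.55255052 0.11700425 0.4       ]
[0.52183871 0.1470254  0.4       ]
[0.52285191 0.11698636 0.4       ]
[0.5376316  0.13209343 0.4       ]
mat [0.62950896 0.38981449 0.004     ]
mat [0.62038379 0.23661546 0.004     ]
mat [0.46701711 0.24409747 0.004     ]
mat [0.47447278 0.38824764 0.004     ]
washi [0.45148294 0.21153965 0.0075    ] bell [ 0.39710711 -0.05183675  0.03      ] tin [0.55978435 0.44380296 0.018     ]
```

```bash
python3 - <<'E'
from h import *
t=cv2.imread("pics/top0.png");s=cv2.imread("pics/scene0.png")
c=t.astype(int); B,G,R=c[...,0],c[...,1],c[...,2]
b=cv2.GaussianBlur(t,(3,3),0)[:,:,0].astype(np.float32)
def circ(W):
    for it in range(8):
        A=np.c_[2*W,np.ones(len(W))]; q=np.linalg.lstsq(A,(W**2).sum(1),rcond=None)[0]; R=np.sqrt(q[2]+q[0]**2+q[1]**2)
        e=np.abs(np.linalg.norm(W-q[:2],axis=1)-R); W=W[e<max(.0015,2*e.std())]
    return q[:2],R,len(W)
cc=np.array([222,168.5]); uv=[];uvi=[]
for a in np.radians(np.arange(0,360,4)):
    r=np.arange(18,36,.25); x=cc[0]+r*np.cos(a);y=cc[1]+r*np.sin(a)
    v=cv2.remap(b,x.astype(np.float32)[None],y.astype(np.float32)[None],cv2.INTER_LINEAR)[0]
    p=v[28:52].argmax()+28; d=np.gradient(v)
    k=p+d[p:p+16].argmin(); uv.append((x[k],y[k])); 
    k=max(p-16,0)+d[max(p-16,0):p].argmax(); uvi.append((x[k],y[k]))
base=np.array([.5386,.1314])
for z in(.29,.3,.31):
  for nm,u in(("out",uv),("in",uvi)):
    q,R,n=circ(np.array([T.plane(p,z)[:2] for p in u])); d=q-base
    print(nm,z,q,R,n,np.linalg.norm(d),np.degrees(np.arctan2(d[1],d[0])-np.arctan2(.18,.005)))
# column edges in scene: outer tube rows; find edges along rows 125..185
g=cv2.GaussianBlur(s,(3,3),0).astype(np.float32)
for r in range(122,206,6):
    print(r, [int(x) for x in g[r,244:276].mean(1)])
E
```

```text
out 0.29 [0.55643298 0.31108772] 0.0629266632327683 88 0.18057045956224102 -4.076580249153638
in 0.29 [0.55691814 0.31143864] 0.054900156223381125 87 0.1809681393432746 -4.218461923018062
out 0.3 [0.55413337 0.3103782 ] 0.062215245692543136 88 0.17965099802664727 -3.369084866032698
in 0.3 [0.55461386 0.31076144] 0.05429753695137951 88 0.18007490157618342 -3.5108486295420906
out 0.31 [0.55183376 0.30966868] 0.06150382815232055 88 0.1787592083265787 -2.6544205206717595
in 0.31 [0.55233753 0.31006046] 0.05366101579607294 89 0.1791878344396892 -2.805786574023501
122 [69, 80, 96, 107, 109, 107, 106, 105, 102, 99, 96, 94, 91, 90, 89, 90, 90, 92, 94, 97, 98, 100, 103, 105, 104, 102, 101, 100, 100, 99, 99, 100]
128 [82, 93, 103, 109, 110, 106, 102, 100, 102, 105, 106, 105, 102, 101, 102, 103, 102, 98, 94, 91, 86, 81, 80, 81, 84, 88, 93, 93, 90, 90, 93, 96]
134 [95, 97, 98, 101, 109, 119, 119, 111, 104, 105, 110, 111, 110, 109, 107, 105, 100, 95, 90, 81, 74, 72, 72, 73, 76, 80, 84, 87, 88, 87, 88, 93]
140 [84, 77, 79, 89, 95, 89, 76, 70, 78, 94, 106, 110, 112, 112, 110, 107, 103, 97, 89, 80, 
[... 912 characters left out ...]
73, 180, 183, 184, 185, 186, 187, 187, 187, 188, 187]
182 [124, 129, 129, 133, 137, 136, 133, 133, 135, 134, 126, 118, 114, 113, 112, 110, 106, 104, 112, 132, 158, 175, 181, 182, 183, 183, 183, 183, 183, 183, 184, 184]
188 [149, 156, 162, 167, 171, 173, 176, 178, 172, 157, 137, 121, 115, 114, 113, 109, 105, 103, 106, 118, 135, 150, 158, 157, 146, 127, 109, 105, 123, 152, 174, 182]
194 [217, 216, 216, 215, 214, 214, 213, 210, 197, 168, 125, 89, 72, 69, 70, 71, 67, 64, 67, 79, 95, 106, 107, 105, 100, 94, 92, 97, 115, 139, 159, 173]
200 [194, 200, 203, 203, 202, 203, 206, 209, 205, 187, 157, 127, 111, 104, 102, 101, 100, 102, 111, 134, 159, 175, 180, 181, 182, 183, 184, 186, 187, 188, 188, 187]
```

Call:
carry_out(targets=[[[0,0,-0.06],0],[[0,0,-0.06],0],[[0,0,-0.06],0],[[0,0,-0.06],0]])

```text
time: 0.6
tool_pos: [0.184, -0.49, 0.466]
tool_rot: [-3.124, -0.002, 0.359]
contact_force: [-0.0, -1.3, 0.0]
opening: 0.0921
```

```bash
cat > st.py <<'E'
from cell import monitor
import numpy as np
s=monitor.observe()
for k in("time","qpos","tool_pos","tool_rot","contact_force","torque","opening"): print(k,np.round(s[k],4))
E
python3 st.py
```

```text
time 0.6
qpos [-1.3581  0.2983  0.947  -0.      1.9135 -0.146 ]
tool_pos [ 0.184 -0.49   0.466]
tool_rot [-3.1245e+00 -2.5000e-03  3.5860e-01]
contact_force [-0.0314 -1.268   0.0128]
torque [-0.1131 -0.0239  0.0356]
opening 0.0921
```

Call:
carry_out(targets=[[[0,0,-0.06],0],[[0,0,-0.06],0],[[0,0,-0.06],0],[[0,0,-0.06],0]])

```text
time: 1.1
tool_pos: [0.1633, -0.4384, 0.6507]
tool_rot: [-3.088, -0.017, 0.358]
contact_force: [-14.5, 51.9, 5.7]
opening: 0.0922
```

```bash
python3 st.py
```

```text
time 1.1
qpos [-1.3836  0.5031  0.0356  0.017   2.6582 -0.1564]
tool_pos [ 0.1633 -0.4384  0.6507]
tool_rot [-3.0883 -0.0172  0.3579]
contact_force [-14.5377  51.9085   5.6657]
torque [2.8668 0.7423 0.3774]
opening 0.0922
```

Call:
carry_out(targets=[[[0,0,0.02],0],[[0,0,0.03],0]])

```text
time: 1.35
tool_pos: [0.1631, -0.4371, 0.601]
tool_rot: [-3.097, -0.016, 0.357]
contact_force: [1.0, 0.1, 1.0]
opening: 0.0915
```

```bash
python3 st.py
```

```text
time 1.35
qpos [-1.3837  0.3186  0.5328  0.0111  2.3371 -0.1631]
tool_pos [ 0.1631 -0.4371  0.601 ]
tool_rot [-3.0966 -0.0158  0.3573]
contact_force [1.0134 0.089  0.9556]
torque [-0.0503 -0.0211  0.0058]
opening 0.0915
```

```bash
python3 - <<'E'
import numpy as np
from scipy.optimize import least_squares
D=[(.3427,1.525,1.2754,.5245,.226),(.2983,.947,1.9135,np.hypot(.184,.49),.466),(.5031,.0356,2.6582,np.hypot(.1633,.4384),.6507),(.3186,.5328,2.3371,np.hypot(.1631,.4371),.601)]
def f(p):
    h,L1,L2,L3=p;o=[]
    for a,b,c,r,z in D:
        o+=[L1*np.sin(a)+L2*np.sin(a+b)+L3*np.sin(a+b+c)-r, h+L1*np.cos(a)+L2*np.cos(a+b)+L3*np.cos(a+b+c)-z]
    return o
s=least_squares(f,[.3,.4,.4,.2]); print(s.x,np.round(s.fun,4))
E
```

```text
[-0.88782231  0.4496777   0.3928965  -0.80400738] [ 0.0035 -0.0012 -0.0051  0.0055 -0.005  -0.0045  0.0076  0.0002]
```

Call:
carry_out(targets=[[[0.045,-0.036,0.005],0],[[0.045,-0.036,0],0],[[0.045,-0.036,0],0],[[0.045,-0.036,0],0],[[0.045,-0.036,0],0],[[0.045,-0.036,0],0],[[0.045,-0.036,0],0],[[0.03,-0.03,0],0]])

```text
time: 2.35
tool_pos: [0.3929, -0.0432, 0.6106]
tool_rot: [-3.082, -0.015, 0.349]
contact_force: [0.1, -0.5, -0.1]
opening: 0.0916
```

Call:
carry_out(targets=[[[0,0,0],0.14],[[0,0,0],0.14],[[0,0,0],0.14]])

```text
time: 2.72
tool_pos: [0.3941, -0.0397, 0.6098]
tool_rot: [-3.08, 0.014, -0.074]
contact_force: [0.1, -0.6, 0.6]
opening: 0.092
```

```bash
python3 st.py
```

```text
time 2.725
qpos [-0.3404  0.1386  0.7509  0.0737  2.2801  1.3521]
tool_pos [ 0.3941 -0.0397  0.6098]
tool_rot [-3.0799  0.0135 -0.0741]
contact_force [ 0.0621 -0.611   0.645 ]
torque [-0.0361  0.0389 -0.0107]
opening 0.092
```

Call:
carry_out(targets=[[[0.02,-0.03,0],0],[[0.02,-0.03,0],0],[[0.03,0,0],0],[[0.03,0,0],0],[[0.03,0,0],0]])

```text
time: 3.35
tool_pos: [0.5294, 0.0127, 0.6129]
tool_rot: [-3.08, 0.012, -0.076]
contact_force: [0.5, -0.2, 1.0]
opening: 0.0917
```

```bash
python3 st.py
```

```text
time 3.35
qpos [-0.1574  0.5308  0.1311  0.0996  2.4943  1.5689]
tool_pos [0.5294 0.0127 0.6129]
tool_rot [-3.0804  0.012  -0.0761]
contact_force [ 0.5024 -0.1507  0.9926]
torque [-0.0319 -0.0023 -0.0354]
opening 0.0917
```

Near the limit now (elbow almost straight); probe whether pressing outward tilts the tool.

Call:
carry_out(targets=[[[0.03,0,0],0],[[0.03,0,0],0],[[0.03,0,0],0]])

```text
time: 3.72
tool_pos: [0.5934, 0.006, 0.5713]
tool_rot: [-3.077, -0.008, -0.078]
contact_force: [0.1, -0.3, 0.7]
opening: 0.0918
```

```bash
python3 st.py
```

```text
time 3.725
qpos [-0.1545  0.6524  0.0364  0.1025  2.4472  1.5727]
tool_pos [0.5934 0.006  0.5713]
tool_rot [-3.0765 -0.0081 -0.0777]
contact_force [ 0.1083 -0.3489  0.6683]
torque [-0.0426  0.0793  0.056 ]
opening 0.0918
```

Call:
carry_out(targets=[[[0.04,0,-0.048],0],[[0.04,0,-0.048],0],[[0.04,0,-0.048],0]])

```text
time: 4.1
tool_pos: [0.6009, -0.0089, 0.5951]
tool_rot: [-3.065, -0.113, -0.085]
contact_force: [0.1, -0.4, 0.2]
opening: 0.0917
```

```bash
python3 st.py
```

```text
time 4.1
qpos [-0.1892  0.6148  0.0361  0.1274  2.3825  1.5593]
tool_pos [ 0.6009 -0.0089  0.5951]
tool_rot [-3.0654 -0.1126 -0.0847]
contact_force [ 0.1262 -0.362   0.2294]
torque [0.0087 0.1044 0.0122]
opening 0.0917
```

Call:
carry_out(targets=[[[0.044,-0.006,-0.044],0],[[0.046,-0.006,-0.042],0],[[0.049,-0.006,-0.039],0],[[0.051,-0.006,-0.036],0]])

```text
time: 4.6
tool_pos: [0.6278, -0.0055, 0.6216]
tool_rot: [-3.048, -0.266, -0.098]
contact_force: [-0.4, 0.3, 0.0]
opening: 0.092
```

```bash
cat >> st.py <<'E'
from scipy.spatial.transform import Rotation as Ro
R=Ro.from_euler('xyz',s["tool_rot"]).as_matrix()
print("x",R[:,0].round(4),"\ny",R[:,1].round(4),"\nz",R[:,2].round(4),"lean",np.degrees(np.arccos(-R[2,2])).round(2),"az",np.arctan2(R[1,2],R[0,2]).round(3))
E
python3 st.py
```

```text
time 4.6
qpos [-0.1907  0.5834  0.037   0.1522  2.2593  1.5776]
tool_pos [ 0.6278 -0.0055  0.6216]
tool_rot [-3.0483 -0.2658 -0.0977]
contact_force [-0.4301  0.2788  0.0265]
torque [ 0.0541  0.171  -0.0378]
opening 0.092
x [ 0.9603 -0.0941  0.2627] 
y [-0.0728 -0.9933 -0.0899] 
z [ 0.2694  0.0672 -0.9607] lean 16.12 az 0.245
```

Call:
carry_out(targets=[[[0.04,0.045,-0.02],0],[[0.04,0.045,-0.02],0],[[0.04,0.045,-0.02],0],[[0.055,0.01,-0.028],0]])

```text
time: 5.1
tool_pos: [0.6611, -0.1482, 0.6163]
tool_rot: [-3.048, -0.385, -0.106]
contact_force: [1.3, -0.0, -0.3]
opening: 0.0917
```

```bash
python3 st.py
```

```text
time 5.1
qpos [-0.4327  0.6143  0.0385  0.2494  2.1369  1.398 ]
tool_pos [ 0.6611 -0.1482  0.6163]
tool_rot [-3.0479 -0.3847 -0.1065]
contact_force [ 1.3062 -0.0196 -0.3048]
torque [ 0.0111  0.2541 -0.0325]
opening 0.0917
x [ 0.9217 -0.0985  0.3753] 
y [-0.0709 -0.9937 -0.0867] 
z [ 0.3815  0.0533 -0.9228] lean 22.65 az 0.139
```

Call:
carry_out(targets=[[[0.052,0.01,-0.033],0],[[0.053,0.01,-0.031],0],[[0.054,0.01,-0.028],0],[[0.055,0.01,-0.025],0],[[0.056,0.01,-0.022],0],[[0.057,0.01,-0.02],0]])

```text
time: 5.85
tool_pos: [0.6975, -0.1871, 0.672]
tool_rot: [-3.063, -0.632, -0.129]
contact_force: [0.1, -0.4, 0.1]
opening: 0.092
```

```bash
python3 st.py
```

```text
time 5.85
qpos [-0.4954  0.5822  0.0372  0.3091  1.9304  1.3765]
tool_pos [ 0.6975 -0.1871  0.672 ]
tool_rot [-3.0625 -0.6323 -0.1291]
contact_force [ 0.1024 -0.4229  0.0975]
torque [0.0413 0.274  0.0019]
opening 0.092
x [ 0.8    -0.1039  0.591 ] 
y [-0.0821 -0.9946 -0.0637] 
z [ 0.5944  0.0025 -0.8042] lean 36.47 az 0.004
```

Call:
carry_out(targets=[[[0.058,0.01,-0.018],0],[[0.059,0.01,-0.015],0],[[0.06,0.01,-0.012],0],[[0.06,0.01,-0.009],0],[[0.06,0.01,-0.006],0],[[0.06,0.01,-0.003],0],[[0.06,0.01,0],0]])

```text
time: 6.72
tool_pos: [0.7587, -0.2237, 0.7378]
tool_rot: [-3.082, -0.933, -0.157]
contact_force: [0.1, -0.5, 0.1]
opening: 0.0916
```

```bash
python3 st.py
```

```text
time 6.725
qpos [-0.5236  0.5838  0.0371  0.3514  1.6314  1.3635]
tool_pos [ 0.7587 -0.2237  0.7378]
tool_rot [-3.0816 -0.9328 -0.1568]
contact_force [ 0.0709 -0.4907  0.111 ]
torque [0.1106 0.4128 0.0379]
opening 0.0916
x [ 0.5883 -0.093   0.8033] 
y [-0.1083 -0.9935 -0.0357] 
z [ 0.8014 -0.066  -0.5945] lean 53.52 az -0.082
```

Call:
carry_out(targets=[[[0.01,-0.06,0],-0.045],[[0.01,-0.06,0],0],[[0.01,-0.06,0],0],[[0.01,-0.06,0],0],[[0.01,-0.06,0],0],[[0.01,-0.06,0],0],[[0.03,-0.05,0.0],0],[[0.055,-0.02,0.005],0],[[0.055,-0.02,0.01],0]])

```text
time: 7.85
tool_pos: [0.814, 0.1937, 0.7581]
tool_rot: [-3.099, -1.09, -0.087]
contact_force: [0.4, -0.3, -0.4]
opening: 0.0922
```

```bash
python3 st.py
```

```text
time 7.85
qpos [ 0.233   0.6234  0.037  -0.2442  1.4112  1.7609]
tool_pos [0.814  0.1937 0.7581]
tool_rot [-3.0993 -1.0899 -0.0871]
contact_force [ 0.3609 -0.2963 -0.3593]
torque [ 0.0543  0.5048 -0.0362]
opening 0.0922
x [ 0.4608 -0.0403  0.8866] 
y [-0.0496 -0.9986 -0.0195] 
z [ 0.8861 -0.035  -0.4622] lean 62.47 az -0.039
```

Call:
carry_out(targets=[[[-0.033,0.013,-0.045],-0.022],[[-0.033,0.013,-0.045],0],[[-0.033,0.013,-0.045],0],[[-0.033,0.013,-0.045],0],[[-0.033,0.013,-0.045],0],[[-0.033,0.013,-0.045],0]])

```text
time: 8.6
tool_pos: [0.5149, 0.1383, 0.7082]
tool_rot: [-3.125, -1.087, -0.057]
contact_force: [0.3, -0.5, 1.7]
opening: 0.0919
```

```bash
python3 st.py; python3 - <<'E'
from h import *
# column axis check in scene: expected pixels for axis vs edges
print(S.proj([[.5386,.1314,z] for z in (.06,.08,.11,.2,.3)]).round(1))
print(S.proj([[.5376,.1321,z] for z in (.06,.08,.11,.2,.3)]).round(1))
E
```

```text
time 8.6
qpos [ 0.289  -0.1812  1.2681 -0.3413  1.0178  1.9206]
tool_pos [0.5149 0.1383 0.7082]
tool_rot [-3.1254 -1.0866 -0.0568]
contact_force [ 0.3388 -0.5156  1.6954]
torque [ 0.0365  0.4463 -0.0545]
opening 0.0919
x [ 0.4648 -0.0264  0.885 ] 
y [-0.0425 -0.9991 -0.0075] 
z [ 0.8844 -0.0341 -0.4655] lean 62.26 az -0.039
[[260.1 206. ]
 [260.1 200.9]
 [260.  193.2]
 [259.7 169.2]
 [259.3 140.7]]
[[260.3 206.2]
 [260.2 201.1]
 [260.1 193.4]
 [259.8 169.3]
 [259.5 140.8]]
```

Call:
carry_out(targets=[[[-0.0527,0.001,0.0223],0],[[-0.0527,0.001,0.0223],0],[[-0.0527,0.001,0.0223],0],[[-0.0527,0.001,0.0223],0],[[-0.0527,0.001,0.0223],0],[[-0.0527,0.001,0.0223],0],[[-0.0527,0.001,0.0223],0],[[-0.0527,0.001,0.0223],0]])

```text
time: 9.6
tool_pos: [0.4527, 0.1263, 0.3351]
tool_rot: [-3.098, -0.984, -0.069]
contact_force: [0.4, -0.1, -0.6]
opening: 0.0919
```

```bash
python3 st.py; python3 - <<'E'
from h import *
t=eyes.read_camera("top");s=eyes.read_camera("scene")
cv2.imwrite("pics/t1.png",t[:,:,::-1]);cv2.imwrite("pics/s1.png",s[:,:,::-1])
crop(t[:,:,::-1],240,130,360,250,5,"pics/t1c.png"); crop(s[:,:,::-1],200,100,330,230,4.6,"pics/s1c.png")
E
```

```text
time 9.6
qpos [ 0.2675 -0.2111  2.231  -0.9952  0.282   2.7368]
tool_pos [0.4527 0.1263 0.3351]
tool_rot [-3.0978 -0.9836 -0.0692]
contact_force [ 0.4325 -0.0682 -0.604 ]
torque [0.089  0.441  0.0171]
opening 0.0919
x [ 0.5527 -0.0383  0.8325] 
y [-0.0327 -0.9992 -0.0242] 
z [ 0.8327 -0.0138 -0.5535] lean 56.39 az -0.017
```

View pics/t1c.png

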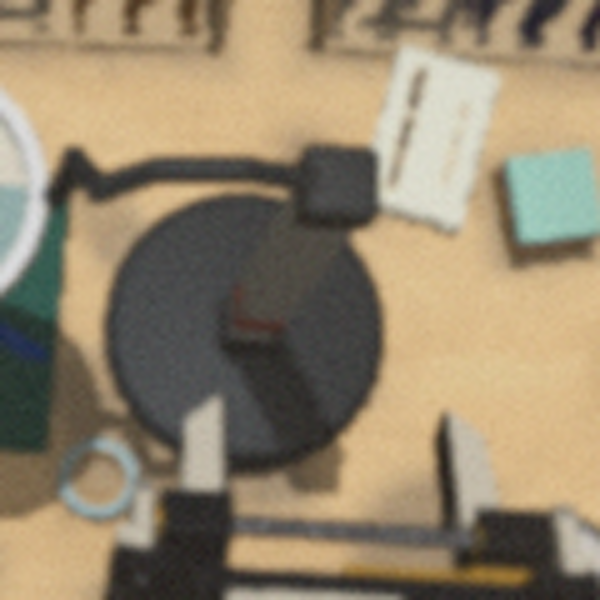

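View pics/s1c.png

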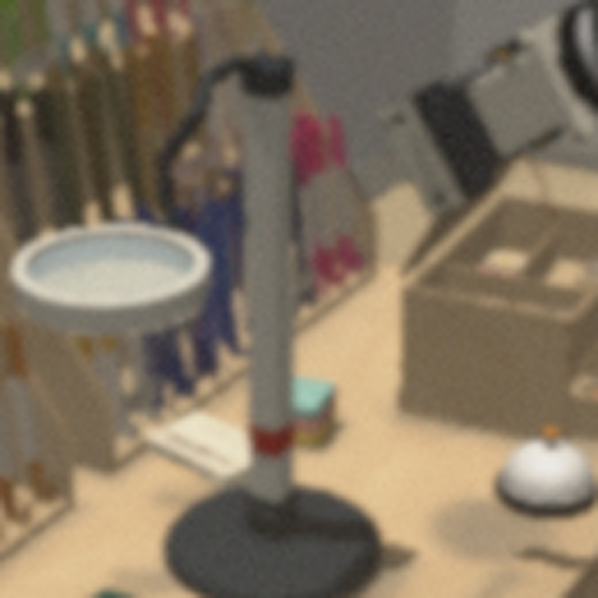

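```bash
cat > fk.py <<'E'
import numpy as np
from scipy.spatial.transform import Rotation as Ro
from scipy.optimize import least_squares
D=np.array([
[-1.358,.3427,1.525,0,1.2754,-.146,.1843,-.4911,.226,-3.140,-.0002,.3588],
[-1.3581,.2983,.947,0,1.9135,-.146,.184,-.49,.466,-3.1245,-.0025,.3586],
[-1.3837,.3186,.5328,.0111,2.3371,-.1631,.1631,-.4371,.601,-3.0966,-.0158,.3573],
[-.3404,.1386,.7509,.0737,2.2801,1.3521,.3941,-.0397,.6098,-3.0799,.0135,-.0741],
[-.1574,.5308,.1311,.0996,2.4943,1.5689,.5294,.0127,.6129,-3.0804,.0120,-.0761],
[-.1907,.5834,.037,.1522,2.2593,1.5776,.6278,-.0055,.6216,-3.0483,-.2658,-.0977],
[-.4954,.5822,.0372,.3091,1.9304,1.3765,.6975,-.1871,.672,-3.0625,-.6323,-.1291],
[-.5236,.5838,.0371,.3514,1.6314,1.3635,.7587,-.2237,.7378,-3.0816,-.9328,-.1568],
[.233,.6234,.037,-.2442,1.4112,1.7609,.814,.1937,.7581,-3.0993,-1.0899,-.0871],
[.289,-.1812,1.2681,-.3413,1.0178,1.9206,.5149,.1383,.7082,-3.1254,-1.0866,-.0568],
[.2675,-.2111,2.231,-.9952,.282,2.7368,.4527,.1263,.3351,-3.0978,-.9836,-.0692]])
Ry=lambda a:Ro.from_euler('y',a).as_matrix(); Rz=lambda a:Ro.from_euler('z',a).as_matrix()
def fk(q,p):
    h,d,ox,L1,e,L2,w,L3,wy=p
    A=Ry(q[1]+q[2])
    F=A@Rz(q[3]); G=F@Ry(q[4])
    P=Rz(q[0])@(np.array([ox,d,h])+Ry(q[1])@[0,0,L1]+A@[e,0,L2]+F@[0,wy,0]+G@[w,0,L3])
    return P,Rz(q[0])@G@Rz(q[5])@C
C=np.eye(3)
# constant
q=D[0]; T0=Ro.from_euler('xyz',q[9:]).as_matrix(); C=(Rz(q[0])@Ry(q[1]+q[2])@Ry(q[4])@Rz(q[5])).T@T0
C=Ro.from_euler('z',np.round(Ro.from_matrix(C).as_euler('zyx')[0]/(np.pi/2))*np.pi/2).as_matrix()
def res(p): return np.concatenate([fk(q[:6],p)[0]-q[6:9] for q in D])
sol=least_squares(res,[.22,.076,0,.45,0,.393,0,.3,0]); p=sol.x
if __name__=="__main__":
    print(C.round(2)); print(p.round(4),np.abs(sol.fun).max())
    for q in D: print(np.degrees(np.linalg.norm((Ro.from_matrix(fk(q[:6],p)[1]).inv()*Ro.from_euler('xyz',q[9:])).as_rotvec())).round(2),end=' ')
E
python3 fk.py
```

```text
[[ 0. -1.  0.]
 [ 1.  0.  0.]
 [ 0.  0.  1.]]
[ 2.229e-01  7.650e-02 -0.000e+00  5.062e-01  4.660e-02  3.797e-01
  0.000e+00  3.180e-01 -1.000e-04] 6.990081932212178e-05
0.01 0.01 0.01 0.01 0.0 0.01 0.0 0.01 0.01 0.01 0.0
```

```bash
cat > ik.py <<'E'
from fk import *
h,d,ox,L1,e,L2,w,L3,wy=p
lo=np.array([-2.53,-.77,.04,-1,.28,-3.11]);hi=np.array([2.53,2.02,2.7,4.14,2.66,3.11])
def ik(tcp,R):
    W=tcp-L3*R[:,2]; out=[]
    r=np.hypot(W[0],W[1])
    for s in(1,-1):
        rp2=r*r-d*d
        if rp2<0: continue
        X=s*np.sqrt(rp2); q1=np.arctan2(W[1],W[0])-np.arctan2(d,X); q1=(q1+np.pi)%(2*np.pi)-np.pi
        Z=W[2]-h; B=np.hypot(e,L2); ph=np.arctan2(e,L2)
        c=(X*X+Z*Z-L1**2-B*B)/(2*L1*B)
        if abs(c)>1: continue
        for t in(np.arccos(c),-np.arccos(c)):
            # angle from vertical
            q2=np.arctan2(X,Z)-np.arctan2(B*np.sin(t),L1+B*np.cos(t)); q3=t-ph
            # forearm vector angle from vertical = q2+q3+ph
            M=(Rz(q1)@Ry(q2+q3)).T@R@C.T
            for k in(1,-1):
                q5=k*np.arccos(np.clip(M[2,2],-1,1)); 
                if q5<0: continue
                q4=np.arctan2(M[1,2],M[0,2]); q6=np.arctan2(M[2,1],-M[2,0])
                for a in(0,2*np.pi):
                    q=np.array([q1,q2,q3,q4+a,q5,q6]); out.append(q)
    return out
def frame(lean,az,roll=0):
    z=np.array([np.sin(lean)*np.cos(az),np.sin(lean)*np.sin(az),-np.cos(lean)]); y=np.array([np.sin(az),-np.cos(az),0]); x=np.cross(y,z)
    return np.c_[x,y,z]@Rz(roll)
def ok(q): return (q>=lo-.005).all() and (q<=hi+.005).all()
E
python3 - <<'E'
from ik import *
# selfcheck
q=D[9]; print([k.round(3) for k in ik(q[6:9],Ro.from_euler('xyz',q[9:]).as_matrix())][:3], q[:6])
col=np.array([.538,.1316,.165])
for lean in range(46,80,4):
  for rr in(0,np.pi):
    R=frame(np.radians(lean),-.059,rr)
    for off,dz in((0,0),(0,.035),(-.07,0)):
        B=col+R[:,2]*(.015+off)+[0,0,dz]
        for q in ik(B,R):
            if -.8<q[2] and q[2]>0 and abs(q[0])<1.5: print(lean,rr>0,off,dz,q.round(2),"OK" if ok(q) else "")
E
```

```text
[array([ 0.288, -0.181,  1.268, -0.341,  1.018,  1.92 ]), array([ 0.288, -0.181,  1.268,  5.943,  1.018,  1.92 ]), array([ 0.288,  0.978, -1.512, -0.531,  2.546,  1.284])] [ 0.289  -0.1812  1.2681 -0.3413  1.0178  1.9206]
46 False 0 0 [ 0.2   0.3   2.19 -2.19  0.23 -2.32] 
46 False 0 0 [ 0.2   0.3   2.19  4.09  0.23 -2.32] 
46 False 0 0.035 [ 0.2   0.23  2.15 -1.67  0.19 -2.86] 
46 False 0 0.035 [ 0.2   0.23  2.15  4.61  0.19 -2.86] 
46 False -0.07 0 [ 0.25  0.12  2.23 -1.54  0.22 -2.96] 
46 False -0.07 0 [ 0.25  0.12  2.23  4.75  0.22 -2.96] 
46 True 0 0 [ 0.2   0.3   2.19 -2.19  0.23  0.82] 
46 True 0 0 [0.2  0.3  2.19 4.09 0.23 0.82] 
46 True 0 0.035 [ 0.2   0.23  2.15 -1.67  0.19  0.28] 
46 True 0 0.035 [0.2  0.23 2.15 4.61 0.19 0.28] 
46 True -0.07 0 [ 0.25  0.12  2.23 -1.54  0.22  0.18] 
46 True -0.07 0 [0.25 0.12 2.23 4.75 0.22 0.18] 
50 False 0 0 [ 0.22  0.32  2.24 -2.48  0.34 -2.03] 
50 False 0 0 [ 0.22  0.32  2.24  3.81  0.34 -2.03] OK
50 False 0 0.035 [ 0.22  0.24  2.2  -2.19  0.26 -2.33] 
50 False 0 0.035 [ 0.22  0.24  2.2   4.1   0.26 -2.33] 
50 False -0.07 0 [ 0.27  0.1
[... 4197 characters left out ...]
.58] 
74 True -0.07 0 [0.37 0.58 2.58 3.57 1.31 1.58] OK
78 False 0 0 [ 0.28  0.71  2.46 -2.8   1.39 -1.56] 
78 False 0 0 [ 0.28  0.71  2.46  3.48  1.39 -1.56] OK
78 False 0 0.035 [ 0.28  0.58  2.45 -2.79  1.26 -1.61] 
78 False 0 0.035 [ 0.28  0.58  2.45  3.49  1.26 -1.61] OK
78 False -0.07 0 [ 0.39  0.7   2.6  -2.71  1.51 -1.5 ] 
78 False -0.07 0 [ 0.39  0.7   2.6   3.58  1.51 -1.5 ] OK
78 True 0 0 [ 0.28  0.71  2.46 -2.8   1.39  1.58] 
78 True 0 0 [0.28 0.71 2.46 3.48 1.39 1.58] OK
78 True 0 0.035 [ 0.28  0.58  2.45 -2.79  1.26  1.53] 
78 True 0 0.035 [0.28 0.58 2.45 3.49 1.26 1.53] OK
78 True -0.07 0 [ 0.39  0.7   2.6  -2.71  1.51  1.64] 
78 True -0.07 0 [0.39 0.7  2.6  3.58 1.51 1.64] OK
```

```bash
cat > path.py <<'E'
from ik import *
def best(P,R,prev):
    c=[q for q in ik(np.array(P,float),R) if q[2]>0 and abs(q[0]-prev[0])<1]
    if not c: return None
    return min(c,key=lambda q:np.abs(q-prev).sum())
def trace(wps,R,prev,step=.02,show=4):
    worst=0
    for a,b in zip(wps[:-1],wps[1:]):
        a,b=np.array(a,float),np.array(b,float); n=int(np.ceil(np.linalg.norm(b-a)/step))
        for i in range(1,n+1):
            q=best(a+(b-a)*i/n,R,prev)
            if q is None: print("none",a+(b-a)*i/n); return
            dq=np.abs(q-prev).max()
            if i==n or i%show==0 or not ok(q): print((a+(b-a)*i/n).round(3),q.round(2),"" if ok(q) else "BAD","dq %.2f"%dq)
            prev=q
    return prev
E
python3 - <<'E'
from path import *
R=frame(np.radians(60),-.058)
C0=np.array([-.75,.58,.04,.3,1.6,1.2])
q=best((.69,-.313,.74),R,C0); print(q.round(3))
for y in(-.1,-.2,-.3,-.4):
  for x in(.2,.3,.4,.5):
    for z in(.3,.4,.5):
        c=[k for k in ik(np.array([x,y,z]),R) if k[2]>0 and abs(k[0])<1.6 and ok(k)]
        if c: print(x,y,z,c[0].round(2))
E
```

```text
[-0.772  0.365  0.524  0.616  1.377  1.027]
0.4 -0.1 0.3 [-1.12 -0.34  2.47  1.31  0.9  -0.33]
0.4 -0.1 0.4 [-1.12 -0.49  2.23  1.07  1.05  0.1 ]
0.4 -0.1 0.5 [-1.12 -0.52  1.98  0.95  1.2   0.37]
0.5 -0.1 0.3 [-0.68 -0.09  2.31  1.63  0.53 -0.42]
0.5 -0.1 0.4 [-0.68 -0.24  2.11  1.08  0.61  0.24]
0.5 -0.1 0.5 [-0.68 -0.3   1.88  0.79  0.79  0.61]
0.4 -0.2 0.3 [-1.33 -0.13  2.35  1.28  1.04 -0.49]
0.4 -0.2 0.4 [-1.33 -0.29  2.14  1.11  1.17 -0.1 ]
0.4 -0.2 0.5 [-1.33 -0.35  1.9   1.02  1.32  0.17]
0.5 -0.2 0.3 [-0.95  0.02  2.21  1.48  0.74 -0.43]
0.5 -0.2 0.4 [-0.95 -0.13  2.02  1.15  0.83  0.03]
0.5 -0.2 0.5 [-0.95 -0.19  1.8   0.95  0.98  0.35]
0.4 -0.3 0.3 [-1.41  0.06  2.17  1.25  1.1  -0.52]
0.4 -0.3 0.4 [-1.41 -0.08  1.99  1.12  1.22 -0.19]
0.4 -0.3 0.5 [-1.41 -0.15  1.77  1.04  1.35  0.07]
0.5 -0.3 0.3 [-1.11  0.15  2.06  1.38  0.88 -0.43]
0.5 -0.3 0.4 [-1.11  0.02  1.89  1.16  0.97 -0.07]
0.5 -0.3 0.5 [-1.11 -0.04  1.67  1.01  1.1   0.22]
0.4 -0.4 0.3 [-1.45  0.23  1.96  1.21  1.14 -0.49]
0.4 -0.4 0.4 [-1.45  0.1   1.8   1.11  1.25 -0.21]
0.4 -0.4 0.5 [-1.45  0.04  1.59  1.05  1.38  0.04]
0.5 -0.4 0.3 [-1.21  0.3   1.86  1.29  0.97 -0.38]
0.5 -0.4 0.4 [-1.21  0.18  1.7   1.14  1.06 -0.09]
0.5 -0.4 0.5 [-1.21  0.12  1.5   1.03  1.19  0.17]
```

```bash
python3 - <<'E'
from h import *
for n,uv,z in(("lid",(388,184),.2),("lid",(397,203),.12),("lid",(475,184),.2),("box",(372,192),.1),("box",(381,255),.1),("box",(463,240),.1)): print(n,T.plane(uv,z).round(3))
# lid top height: scene px of lid peak (325,115) & top px (490,197)?
for uvs,uvt in (((326,112),(390,184)),((326,112),(475,184)),((326,112),(490,198))):
    a,b=S.ray(uvs),T.ray(uvt); M=np.c_[a,-b]; k=np.linalg.lstsq(M,T.c-S.c,rcond=None)[0]; print((S.c+a*k[0]).round(3),(T.c+b*k[1]).round(3))
E
python3 - <<'E'
from path import *
R=frame(np.radians(60),-.058)
q=best((.60,-.313,.72),R,np.array([-.75,.58,.04,.3,1.6,1.2])); print(q.round(3))
q=trace([(.6,-.313,.72),(.52,-.1,.5),(.48,-.06,.33),(.47,.0,.26),(.48,.132,.2),(.551,.131,.158),(.551,.131,.193)],R,q)
E
```

```text
lid [ 0.549 -0.105  0.2  ]
lid [ 0.513 -0.158  0.12 ]
lid [ 0.557 -0.346  0.2  ]
box [ 0.545 -0.094  0.1  ]
box [ 0.371 -0.117  0.1  ]
box [ 0.416 -0.36   0.1  ]
[ 0.409 -0.093  0.349] [ 0.518 -0.053  0.356]
[ 0.5   -0.324  0.268] [ 0.543 -0.306  0.266]
[ 0.51  -0.35   0.259] [ 0.511 -0.35   0.259]
[-0.915  0.168  0.857  0.737  1.343  0.845]
[ 0.58  -0.26   0.665] [-0.87  0.02  1.17  0.74  1.19  0.75]  dq 0.07
[ 0.56  -0.207  0.61 ] [-0.81 -0.09  1.43  0.76  1.05  0.69]  dq 0.06
[ 0.54  -0.153  0.555] [-0.74 -0.19  1.65  0.76  0.91  0.65]  dq 0.05
[ 0.52 -0.1   0.5 ] [-0.63 -0.26  1.85  0.77  0.74  0.64]  dq 0.05
[ 0.502 -0.082  0.424] [-0.61 -0.27  2.06  0.94  0.6   0.42]  dq 0.07
[ 0.484 -0.064  0.349] [-0.59 -0.24  2.26  1.29  0.48  0.03]  dq 0.12
[ 0.48 -0.06  0.33] [-0.58 -0.22  2.31  1.42  0.46 -0.11]  dq 0.14
[ 0.472 -0.012  0.274] [-0.38 -0.13  2.45  2.18  0.34 -0.8 ]  dq 0.25
[0.47 0.   0.26] [-0.32 -0.09  2.48  2.44  0.35 -1.03]  dq 0.26
[0.475 0.066 0.23 ] [ 0.03  0.05  2.49  3.31  0.45 -1.68]  dq 0.17
[0.48  0.132 0.2  ] [ 0.32  0.21  2.45  3.72  0.62 -1.87]  dq 0.08
[0.537 0.131 0.166] [ 0.25  0.38  2.37  3.58  0.68 -1.76]  dq 0.04
[0.551 0.131 0.158] [ 0.24  0.41  2.34  3.56  0.69 -1.75]  dq 0.04
[0.551 0.131 0.193] [ 0.24  0.31  2.31  3.64  0.56 -1.85]  dq 0.06
```

Call:
carry_out(targets=[[[0.048,-0.0015,-0.022],0],[[0.048,-0.0015,-0.022],0],[[0.048,-0.0015,-0.022],0],[[0.048,-0.0015,-0.022],0],[[0.048,-0.0015,-0.022],0],[[0.048,-0.0015,-0.022],0],[[0.048,-0.0015,-0.022],0]])

```text
time: 10.58
tool_pos: [0.5071, 0.1262, 0.7036]
tool_rot: [-3.099, -1.002, -0.068]
contact_force: [1.0, 0.0, 0.4]
opening: 0.0919
```

Call:
carry_out(targets=[[[0.02,0.054,0.017],0],[[0.02,0.054,0.017],0],[[0.02,0.054,0.017],0],[[0.02,0.054,0.017],0],[[0.02,0.054,0.017],0],[[0.02,0.054,0.017],0],[[0.02,0.054,0.017],0],[[0.02,0.054,0.017],0]])

```text
time: 11.58
tool_pos: [0.6916, -0.2972, 0.7849]
tool_rot: [-3.12, -1.047, -0.035]
contact_force: [0.9, -0.7, 2.0]
opening: 0.0917
```

```bash
python3 st.py
```

```text
time 11.575
qpos [-0.7663  0.4866  0.1654  0.6366  1.5859  1.1538]
tool_pos [ 0.6916 -0.2972  0.7849]
tool_rot [-3.1198 -1.0472 -0.035 ]
contact_force [ 0.8976 -0.6888  1.9501]
torque [ 0.052   0.3893 -0.0452]
opening 0.0917
x [ 0.4997 -0.0175  0.866 ] 
y [-0.0162 -0.9998 -0.0109] 
z [ 0.8661 -0.0086 -0.4999] lean 60.01 az -0.01
```

Call:
carry_out(targets=[[[-0.018,0.05,-0.026],0],[[-0.018,0.05,-0.026],0],[[-0.018,0.05,-0.026],0],[[0.053,0.031,-0.012],0],[[0.053,0.031,-0.012],0],[[0.053,0.031,-0.012],0]])

```text
time: 12.32
tool_pos: [0.5821, -0.4747, 0.8073]
tool_rot: [3.098, -1.166, -0.037]
contact_force: [0.9, 0.1, 0.2]
opening: 0.0917
```

```bash
python3 st.py
```

```text
time 12.325
qpos [-1.1405  0.5739  0.0361  0.9307  1.6343  1.0289]
tool_pos [ 0.5821 -0.4747  0.8073]
tool_rot [ 3.0983 -1.166  -0.0368]
contact_force [0.937  0.1239 0.241 ]
torque [0.0517 0.4894 0.0415]
opening 0.0917
x [ 0.3936 -0.0145  0.9192] 
y [-0.0765 -0.9969  0.0171] 
z [ 0.9161 -0.077  -0.3935] lean 66.83 az -0.084
```

Call:
carry_out(targets=[[[-0.0355,-0.041,0.004],0.018],[[-0.0355,-0.041,0.004],0],[[-0.0355,-0.041,0.004],0],[[-0.0355,-0.041,0.004],0],[[-0.0355,-0.041,0.004],0],[[-0.0355,-0.041,0.004],0],[[-0.0355,-0.041,0.004],0],[[-0.0355,-0.041,0.004],0],[[-0.0355,-0.041,0.004],0]])

```text
time: 13.45
tool_pos: [0.529, -0.1245, 0.5419]
tool_rot: [3.029, -1.207, 0.029]
contact_force: [0.5, -0.7, 0.2]
opening: 0.0919
```

```bash
python3 st.py
```

```text
time 13.45
qpos [-0.7037 -0.276   1.8708  1.0133  0.6861  0.392 ]
tool_pos [ 0.529  -0.1245  0.5419]
tool_rot [ 3.0288 -1.207   0.0292]
contact_force [ 0.5018 -0.6521  0.2476]
torque [0.0779 0.4901 0.0236]
opening 0.0919
x [0.3557 0.0104 0.9345] 
y [-0.0761 -0.9963  0.0401] 
z [ 0.9315 -0.0853 -0.3536] lean 69.29 az -0.091
```

```bash
python3 - <<'E'
from path import *
R=frame(np.radians(69),-.085)
q=np.array([-0.7037,-0.276,1.8708,1.0133,.6861,.392])
q=trace([(.529,-.1245,.542),(.50,-.07,.36),(.48,0,.26),(.48,.132,.19),(.552,.131,.16),(.552,.131,.195)],R,q)
W=R.T@np.array([[-.029,.0545,-.182],[-.02,.07,-.1],[0,.132,-.07]]).T; print(W.T.round(3))
E
```

```text
[ 0.517 -0.103  0.469] [-0.67 -0.28  2.06  1.23  0.58  0.17]  dq 0.08
[ 0.506 -0.081  0.396] [-0.62 -0.24  2.25  1.61  0.5  -0.25]  dq 0.13
[ 0.5  -0.07  0.36] [-0.59 -0.2   2.34  1.88  0.49 -0.54]  dq 0.15
[ 0.489 -0.03   0.303] [-0.43 -0.09  2.49  2.47  0.54 -1.1 ]  dq 0.15
[0.48 0.   0.26] [-0.29  0.05  2.58  2.85  0.71 -1.42]  dq 0.11
[0.48  0.066 0.225] [ 0.08  0.24  2.59  3.34  0.9  -1.63]  dq 0.10
[0.48  0.132 0.19 ] [ 0.39  0.42  2.54  3.65  1.04 -1.67]  dq 0.07
[0.552 0.131 0.16 ] [ 0.29  0.55  2.4   3.55  1.03 -1.65]  dq 0.04
[0.552 0.131 0.195] [ 0.29  0.43  2.38  3.59  0.9  -1.72]  dq 0.06
[[-0.182 -0.052  0.034]
 [-0.103 -0.068  0.012]
 [-0.069 -0.132  0.015]]
```

Call:
carry_out(targets=[[[-0.03,-0.008,0.006],0.043],[[-0.03,-0.009,0.006],0],[[-0.03,-0.009,0.006],0],[[-0.03,-0.009,0.006],0],[[-0.03,-0.009,0.006],0],[[-0.03,-0.009,0.006],0]])

```text
time: 14.2
tool_pos: [0.5026, -0.0626, 0.3699]
tool_rot: [3.09, -1.236, -0.039]
contact_force: [0.3, 0.5, 0.2]
opening: 0.0919
```

```bash
python3 st.py
```

```text
time 14.2
qpos [-0.547  -0.2041  2.3458  1.9867  0.4691 -0.6364]
tool_pos [ 0.5026 -0.0626  0.3699]
tool_rot [ 3.0896 -1.2357 -0.0388]
contact_force [0.3044 0.5207 0.1831]
torque [0.1474 0.5466 0.0063]
opening 0.0919
x [ 0.3286 -0.0128  0.9444] 
y [-0.0878 -0.996   0.0171] 
z [ 0.9404 -0.0885 -0.3284] lean 70.83 az -0.094
```

Call:
carry_out(targets=[[[-0.028,-0.015,0.003],0.018],[[-0.028,-0.015,0.003],0],[[-0.028,-0.015,0.003],0],[[-0.028,-0.015,0.003],0],[[-0.014,-0.026,0.003],0],[[-0.014,-0.026,0.003],0],[[-0.014,-0.026,0.003],0],[[-0.014,-0.026,0.003],0]])

```text
time: 15.2
tool_pos: [0.4893, 0.1088, 0.2103]
tool_rot: [3.119, -1.261, -0.074]
contact_force: [1.6, -0.5, -0.8]
opening: 0.0918
```

```bash
python3 st.py
```

```text
time 15.2
qpos [ 0.3012  0.4001  2.5586  3.5713  1.0932 -1.6577]
tool_pos [0.4893 0.1088 0.2103]
tool_rot [ 3.1189 -1.2606 -0.0739]
contact_force [ 1.6413 -0.509  -0.7513]
torque [ 0.0713  0.5502 -0.0018]
opening 0.0918
x [ 0.3044 -0.0225  0.9523] 
y [-0.0954 -0.9954  0.0069] 
z [ 0.9478 -0.093  -0.3052] lean 72.23 az -0.098
```

Call:
carry_out(targets=[[[0.012,0.045,-0.006],0],[[0.012,0.045,-0.006],0],[[0.012,0.045,-0.006],0],[[-0.02,-0.007,-0.014],0]])

```text
time: 15.7
tool_pos: [0.467, 0.0045, 0.2443]
tool_rot: [3.113, -1.266, -0.036]
contact_force: [0.0, 0.1, 0.5]
opening: 0.0917
```

```bash
python3 st.py
```

```text
time 15.7
qpos [-0.3298  0.1988  2.6965  2.8473  1.0296 -1.5057]
tool_pos [0.467  0.0045 0.2443]
tool_rot [ 3.1128 -1.2663 -0.036 ]
contact_force [0.0445 0.1418 0.5275]
torque [ 0.0709  0.5877 -0.0075]
opening 0.0917
x [ 0.2996 -0.0108  0.954 ] 
y [-0.0635 -0.9979  0.0086] 
z [ 0.9519 -0.0631 -0.2997] lean 72.56 az -0.066
```

```bash
python3 - <<'E'
from path import *
R=frame(np.radians(72.5),-.066)
q=np.array([-0.3298,0.1988,2.6965,2.8473,1.0296,-1.5057])
q=trace([(.467,.0045,.2443),(.495,.03,.235),(.495,.131,.185),(.552,.131,.16),(.552,.131,.195)],R,q,show=2)
print((R.T@np.array([[.028,.0255,-.009],[0,.101,-.05],[.057,0,-.025]]).T).T.round(4))
E
```

```text
[0.495 0.03  0.235] [-0.14  0.27  2.62  3.06  1.02 -1.55]  dq 0.10
[0.495 0.064 0.218] [ 0.04  0.36  2.62  3.25  1.1  -1.59]  dq 0.09
[0.495 0.097 0.202] [ 0.2   0.45  2.59  3.42  1.16 -1.6 ]  dq 0.08
[0.495 0.131 0.185] [ 0.35  0.52  2.55  3.57  1.2  -1.6 ]  dq 0.07
[0.524 0.131 0.172] [ 0.31  0.57  2.49  3.53  1.19 -1.6 ]  dq 0.03
[0.552 0.131 0.16 ] [ 0.28  0.61  2.43  3.5   1.17 -1.61]  dq 0.03
[0.552 0.131 0.195] [ 0.28  0.49  2.42  3.52  1.04 -1.66]  dq 0.07
[[-0.0007 -0.0273  0.0277]
 [-0.0497 -0.1008  0.0087]
 [-0.0067 -0.0038  0.0618]]
```

Call:
carry_out(targets=[[[0,-0.013,0.014],0.009],[[0,-0.013,0.014],0],[[-0.01,-0.02,0.002],0],[[-0.01,-0.02,0.002],0],[[-0.01,-0.02,0.002],0],[[-0.01,-0.02,0.002],0],[[-0.01,-0.02,0.002],0],[[0,0,0],0]])

```text
time: 16.7
tool_pos: [0.505, 0.1355, 0.1966]
tool_rot: [-3.114, -1.293, -0.093]
contact_force: [-0.0, 0.7, 0.7]
opening: 0.092
```

```bash
python3 st.py; python3 - <<'E'
from h import *
t=eyes.read_camera("top");s=eyes.read_camera("scene")
cv2.imwrite("pics/t2.png",t[:,:,::-1]);cv2.imwrite("pics/s2.png",s[:,:,::-1])
crop(t[:,:,::-1],240,130,360,250,5,"pics/t2c.png"); crop(s[:,:,::-1],200,100,330,230,4.6,"pics/s2c.png")
E
```

```text
time 16.7
qpos [ 0.3537  0.5044  2.5246  3.5756  1.191  -1.612 ]
tool_pos [0.505  0.1355 0.1966]
tool_rot [-3.1138 -1.2935 -0.0933]
contact_force [-0.0194  0.7411  0.6847]
torque [0.0692 0.5485 0.016 ]
opening 0.092
x [ 0.2726 -0.0255  0.9618] 
y [-0.0665 -0.9978 -0.0076] 
z [ 0.9598 -0.0619 -0.2737] lean 74.12 az -0.064
```

View pics/t2c.png

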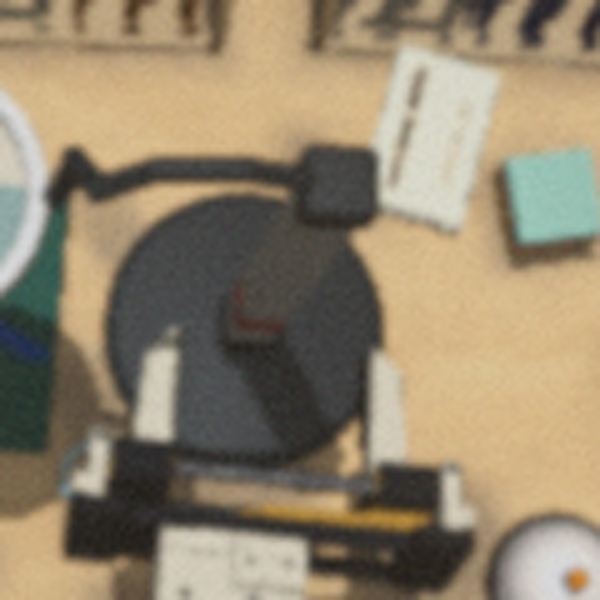

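View pics/s2c.png

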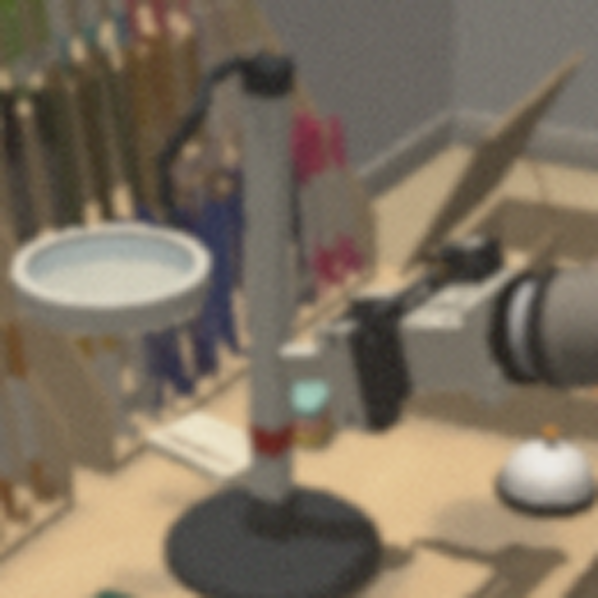

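```bash
python3 - <<'E'
from h import *
z=np.array([.9598,-.0619,-.2737]);x=np.array([.2726,-.0255,.9618]);y=np.array([-.0665,-.9978,-.0076]);P=np.array([.505,.1355,.1966])
for s in(-1,1):
    for k in(.046,):
        for zz in (0,-.02): print(s,zz,T.proj([P+y*k*s+x*.0095+z*zz]).round(1), S.proj([P+y*k*s+x*.0095+z*zz]).round(1))
print("mid",T.proj([P+x*.0095]).round(1))
for zz in(.1,.2,.3): print(zz,T.proj([[.538,.1316,zz]]).round(1))
t=cv2.imread("pics/t2.png").astype(int)
for r in(201,204,207,210): print(r,[int(v) for v in t[r,265:325].mean(1)])
# column cross edges in the top image, rows between band and cap
t0=cv2.GaussianBlur(cv2.imread("pics/t1.png"),(3,3),0).astype(int)
for r in(180,184,188,195): print(r,[int(v) for v in t0[r,280:316].mean(1)])
E
```

```text
-1 0 [[275.7 195. ]] [[259.4 175.2]]
-1 -0.02 [[275.2 202.4]] [[264.5 175.1]]
1 0 [[312.8 198.6]] [[274.9 165. ]]
1 -0.02 [[312.6 206.1]] [[279.9 164.9]]
mid [[294.3 196.8]]
0.1 [[291.2 191.9]]
0.2 [[295.6 185.2]]
0.3 [[301. 177.]]
201 [73, 79, 81, 110, 153, 181, 194, 197, 199, 180, 137, 85, 77, 79, 80, 79, 79, 80, 73, 70, 55, 49, 46, 48, 47, 44, 45, 44, 38, 47, 47, 48, 46, 50, 62, 65, 66, 69, 63, 66, 65, 63, 66, 65, 62, 65, 59, 55, 75, 129, 169, 179, 174, 174, 174, 176, 179, 174, 179, 181]
204 [70, 76, 87, 129, 172, 194, 200, 199, 193, 164, 116, 86, 75, 80, 80, 82, 76, 79, 79, 80, 79, 75, 74, 63, 54, 51, 46, 49, 46, 51, 52, 45, 41, 46, 43, 53, 63, 62, 65, 66, 63, 60, 63, 62, 68, 64, 55, 46, 88, 145, 185, 197, 201, 198, 190, 183, 177, 179, 181, 181]
207 [59, 74, 109, 161, 190, 199, 198, 199, 188, 153, 104, 80, 77, 78, 79, 82, 80, 78, 79, 80, 75, 79, 76, 75, 67, 59, 49, 49, 48, 46, 50, 47, 43, 43, 44, 47, 48, 56, 65, 62, 64, 63, 64, 65, 65, 63, 58, 49, 89, 143, 185, 198, 200, 198, 187, 175, 176, 179, 176, 183]
210 [74, 77, 120, 167, 192, 197, 198, 197, 184, 144, 94, 81, 78, 79, 80, 78, 79, 79, 79, 80, 80, 82, 78, 74, 75, 73, 65, 55, 43, 52, 46, 50, 47, 45, 50, 49, 46, 48, 55, 60, 61, 65, 67, 63, 66, 57, 44, 47, 89, 151, 187, 200, 199, 198, 190, 179, 182, 178, 182, 180]
180 [71, 70, 71, 70, 70, 69, 68, 69, 68, 67, 68, 71, 73, 73, 73, 73, 73, 73, 72, 72, 74, 75, 74, 73, 74, 73, 72, 69, 64, 67, 86, 117, 148, 168, 178, 181]
184 [72, 72, 71, 70, 70, 69, 69, 69, 70, 71, 71, 71, 73, 74, 74, 73, 73, 73, 74, 74, 74, 73, 73, 72, 70, 68, 67, 66, 65, 65, 64, 65, 76, 103, 141, 168]
188 [74, 74, 73, 71, 69, 67, 65, 65, 67, 70, 72, 71, 71, 73, 74, 74, 73, 72, 73, 73, 71, 69, 68, 66, 65, 64, 64, 64, 64, 65, 65, 64, 62, 64, 80, 115]
195 [76, 74, 71, 64, 58, 58, 61, 61, 59, 59, 59, 59, 59, 58, 56, 55, 58, 62, 65, 65, 66, 66, 66, 66, 65, 64, 65, 65, 65, 64, 64, 65, 65, 64, 63, 74]
```

Call:
carry_out(targets=[[[-0.0053,0.0005,0.0139],-0.008],[[-0.0053,0.0005,0.0139],0],[[-0.0053,0.0005,0.0139],0],[[-0.0053,0.0005,0.0139],0],[[0,0,0],0]])

```text
time: 17.42
tool_pos: [0.5569, 0.1251, 0.1599]
tool_rot: [-3.14, -1.296, -0.074]
contact_force: [0.2, -0.3, -0.2]
opening: 0.0916
```

```bash
python3 st.py
```

```text
time 17.425
qpos [ 0.2634  0.6426  2.4351  3.4832  1.2354 -1.5924]
tool_pos [0.5569 0.1251 0.1599]
tool_rot [-3.1395 -1.2957 -0.0737]
contact_force [ 0.1542 -0.314  -0.1799]
torque [0.0432 0.5423 0.0221]
opening 0.0916
x [ 0.2709 -0.02    0.9624] 
y [-7.160e-02 -9.974e-01 -6.000e-04] 
z [ 0.9599 -0.0688 -0.2716] lean 74.24 az -0.072
```

Call:
carry_out(targets=[[[0.0,-0.0053,-0.003],0],[[0,0,0],0]])

```text
time: 17.68
tool_pos: [0.5539, 0.1307, 0.1605]
tool_rot: [-3.141, -1.295, -0.073]
contact_force: [0.1, 0.5, -0.2]
opening: 0.0914
```

Call:
carry_out(targets=[[[0,0,0],0],[[0,0,0],0],[[0,0,0],0],[[0,0,0],0]], fingers=0.55, grip_force=20)

```text
time: 18.18
tool_pos: [0.5533, 0.1315, 0.1613]
tool_rot: [-3.14, -1.296, -0.072]
contact_force: [0.1, 0.0, -0.0]
opening: 0.0562
```

```bash
python3 st.py
```

```text
time 18.175
qpos [ 0.2876  0.6376  2.4349  3.5071  1.2309 -1.596 ]
tool_pos [0.5533 0.1315 0.1613]
tool_rot [-3.1399 -1.2956 -0.072 ]
contact_force [ 0.0759  0.0252 -0.0326]
torque [0.0899 0.524  0.0165]
opening 0.0562
x [ 0.271  -0.0196  0.9624] 
y [-7.030e-02 -9.975e-01 -5.000e-04] 
z [ 0.96   -0.0675 -0.2717] lean 74.23 az -0.07
```

Call:
carry_out(targets=[[[0,0,0],0],[[0,0,0],0],[[0,0,0],0],[[0,0,0],0],[[0,0,0],0]], fingers=1.0, grip_force=15)

```text
time: 18.8
tool_pos: [0.5531, 0.13, 0.1613]
tool_rot: [-3.141, -1.295, -0.075]
contact_force: [-0.4, -2.3, 0.6]
opening: 0.0264
```

```bash
python3 st.py
```

```text
time 18.8
qpos [ 0.2862  0.6374  2.4357  3.5093  1.2314 -1.596 ]
tool_pos [0.5531 0.13   0.1613]
tool_rot [-3.1405 -1.2953 -0.0749]
contact_force [-0.442  -2.3204  0.5857]
torque [ 0.0068  0.4737 -0.0508]
opening 0.0264
x [ 0.2712 -0.0204  0.9623] 
y [-7.380e-02 -9.973e-01 -3.000e-04] 
z [ 0.9597 -0.071  -0.272 ] lean 74.22 az -0.074
```

Call:
carry_out(targets=[[[0,0.0005,0],0],[[0,0,0],0],[[0.0029,0,-0.0008],0]], grip_force=40)

```text
time: 19.18
tool_pos: [0.553, 0.13, 0.1626]
tool_rot: [3.141, -1.291, -0.072]
contact_force: [6.9, -3.2, -9.7]
opening: 0.0264
```

Call:
carry_out(targets=[[[0.0038,0,-0.0011],0],[[0.0038,0,-0.0011],0]])

```text
time: 19.42
tool_pos: [0.5529, 0.13, 0.1651]
tool_rot: [3.14, -1.277, -0.072]
contact_force: [14.8, -2.9, -20.3]
opening: 0.0265
```

```bash
python3 st.py
```

```text
time 19.425
qpos [ 0.2834  0.6039  2.4305  3.5117  1.1769 -1.6117]
tool_pos [0.5529 0.13   0.1651]
tool_rot [ 3.1402 -1.2772 -0.0715]
contact_force [ 14.7921  -2.8975 -20.2969]
torque [0.699  2.5975 0.4191]
opening 0.0265
x [ 0.2886 -0.0207  0.9572] 
y [-7.280e-02 -9.973e-01  4.000e-04] 
z [ 0.9547 -0.0698 -0.2894] lean 73.18 az -0.073
```

Call:
carry_out(targets=[[[0.0042,0,0.0002],0]])

```text
time: 19.55
tool_pos: [0.553, 0.1299, 0.1654]
tool_rot: [3.137, -1.267, -0.068]
contact_force: [-1.1, 0.1, -14.7]
opening: 0.0263
```

```bash
python3 st.py; python3 - <<'E'
from h import *
s=eyes.read_camera("scene"); cv2.imwrite("pics/s3.png",s[:,:,::-1])
a=cv2.cvtColor(cv2.imread("pics/s2.png"),cv2.COLOR_BGR2GRAY).astype(np.float32);b=cv2.cvtColor(cv2.imread("pics/s3.png"),cv2.COLOR_BGR2GRAY).astype(np.float32)
for n,(x0,y0,x1,y1) in dict(lens=(200,142,250,175),cap=(235,105,270,125),bell=(300,190,335,215)).items():
    print(n,cv2.phaseCorrelate(a[y0:y1,x0:x1],b[y0:y1,x0:x1],cv2.createHanningWindow((x1-x0,y1-y0),cv2.CV_32F)))
print("1cm up lens px",S.proj([[.55,.31,.30],[.55,.31,.31]]))
E
```

```text
time 19.55
qpos [ 0.2817  0.5921  2.4272  3.5123  1.1527 -1.6185]
tool_pos [0.553  0.1299 0.1654]
tool_rot [ 3.1373 -1.2671 -0.0681]
contact_force [ -1.0509   0.1215 -14.6614]
torque [0.835  2.4683 0.5499]
opening 0.0263
x [ 0.2984 -0.0203  0.9542] 
y [-0.0721 -0.9974  0.0013] 
z [ 0.9517 -0.0692 -0.2991] lean 72.6 az -0.073
lens ((-0.3717982067825041, -1.3825616680194521), 0.9697386829058329)
cap ((0.03718577399889611, -1.1641786101253349), 0.9692084497875637)
bell ((0.08912376304222391, 0.36948731719341765), 0.9750476450390286)
1cm up lens px [[224.87613253 160.32045587]
 [224.70895766 157.14493316]]
```

Call:
carry_out(targets=[[[0.006,0,-0.001],0],[[0.006,0,-0.001],0],[[0.006,0,-0.001],0]])

```text
time: 19.98
tool_pos: [0.553, 0.13, 0.1817]
tool_rot: [3.132, -1.259, -0.062]
contact_force: [-4.6, 0.4, -10.5]
opening: 0.026
```

```bash
python3 st.py
```

```text
time 19.975
qpos [ 0.2798  0.5261  2.4178  3.5234  1.0743 -1.6509]
tool_pos [0.553  0.13   0.1817]
tool_rot [ 3.132  -1.259  -0.0615]
contact_force [ -4.629    0.4077 -10.5121]
torque [0.7163 1.7993 0.4752]
opening 0.026
x [ 0.3062 -0.0189  0.9518] 
y [-0.0706 -0.9975  0.0029] 
z [ 0.9493 -0.0681 -0.3068] lean 72.13 az -0.072
```

Call:
carry_out(targets=[[[0.0045,0,-0.0013],0],[[0.003,0,-0.0009],0]])

```text
time: 20.23
tool_pos: [0.5529, 0.13, 0.1921]
tool_rot: [3.132, -1.263, -0.061]
contact_force: [5.7, -0.7, -17.4]
opening: 0.0262
```

```bash
python3 st.py
```

```text
time 20.225
qpos [ 0.2801  0.4938  2.4138  3.5306  1.0442 -1.6662]
tool_pos [0.5529 0.13   0.1921]
tool_rot [ 3.1322 -1.2625 -0.0614]
contact_force [  5.7283  -0.7299 -17.4488]
torque [0.5224 2.6479 0.5501]
opening 0.0262
x [ 0.3028 -0.0186  0.9529] 
y [-0.0702 -0.9975  0.0028] 
z [ 0.9505 -0.0678 -0.3034] lean 72.34 az -0.071
```

Call:
carry_out(targets=[[[0.002,0,0],0]])

```text
time: 20.35
tool_pos: [0.5529, 0.13, 0.1925]
tool_rot: [3.131, -1.258, -0.06]
contact_force: [5.2, 0.5, -23.5]
opening: 0.0263
```

```bash
python3 st.py; python3 - <<'E'
from h import *
s=eyes.read_camera("scene"); cv2.imwrite("pics/s4.png",s[:,:,::-1])
a=cv2.cvtColor(cv2.imread("pics/s2.png"),cv2.COLOR_BGR2GRAY).astype(np.float32);b=cv2.cvtColor(cv2.imread("pics/s4.png"),cv2.COLOR_BGR2GRAY).astype(np.float32)
g=lambda y0,y1:(a[y0:y1,200:248])
tpl=a[144:174,202:246]; r=cv2.matchTemplate(b[120:180,190:260],tpl,cv2.TM_CCOEFF_NORMED); print(cv2.minMaxLoc(r), "shift rows", cv2.minMaxLoc(r)[3][1]+120-144)
k=cv2.minMaxLoc(r)[3][1]; print(r[k-1:k+2,cv2.minMaxLoc(r)[3][0]])
print(S.proj([[.55,.31,.30],[.55,.31,.33],[.55,.31,.36]]))
E
```

```text
time 20.35
qpos [ 0.2793  0.4874  2.4117  3.5319  1.0315 -1.6703]
tool_pos [0.5529 0.13   0.1925]
tool_rot [ 3.1312 -1.2577 -0.0601]
contact_force [  5.229    0.4921 -23.5123]
torque [0.7237 3.4685 0.6208]
opening 0.0263
x [ 0.3074 -0.0185  0.9514] 
y [-0.0699 -0.9975  0.0032] 
z [ 0.949  -0.0675 -0.308 ] lean 72.06 az -0.071
(-0.43858572840690613, 0.941137969493866, (26, 30), (11, 14)) shift rows -10
[0.8893396  0.94113797 0.90048987]
[[224.87613253 160.32045587]
 [224.37046897 150.72180491]
 [223.8521018  140.90219671]]
```

Call:
carry_out(targets=[[[-0.001,0,0],0],[[0,0,0],0]])

```text
time: 20.65
tool_pos: [0.553, 0.13, 0.1923]
tool_rot: [3.131, -1.26, -0.059]
contact_force: [-1.3, 0.9, -11.8]
opening: 0.026
```

Call:
carry_out(targets=[[[0,0,0],0],[[0,0,0],0],[[0,0,0],0]], fingers=0.35)

```text
time: 21.02
tool_pos: [0.5563, 0.13, 0.199]
tool_rot: [3.138, -1.278, -0.068]
contact_force: [0.2, -0.9, 0.2]
opening: 0.0517
```

```bash
python3 st.py
```

```text
time 21.025
qpos [ 0.2792  0.4871  2.4075  3.5316  1.0476 -1.6691]
tool_pos [0.5563 0.13   0.199 ]
tool_rot [ 3.1381 -1.278  -0.0683]
contact_force [ 0.2094 -0.9078  0.1856]
torque [0.1678 0.5108 0.003 ]
opening 0.0517
x [ 0.2879 -0.0197  0.9575] 
y [-0.0715 -0.9974  0.001 ] 
z [ 0.955  -0.0688 -0.2886] lean 73.23 az -0.072
```

Call:
carry_out(targets=[[[-0.0093,0,0.0028],0],[[-0.0093,0,0.0028],0],[[-0.0093,0,0.0028],0],[[-0.0093,0,0.0028],0],[[0,0,0],0]])

```text
time: 21.65
tool_pos: [0.5593, 0.1302, 0.1644]
tool_rot: [-3.135, -1.292, -0.078]
contact_force: [-0.0, -0.5, -0.4]
opening: 0.0594
```

```bash
python3 st.py
```

```text
time 21.65
qpos [ 0.2786  0.6222  2.4203  3.5038  1.1991 -1.6055]
tool_pos [0.5593 0.1302 0.1644]
tool_rot [-3.1353 -1.292  -0.0785]
contact_force [-0.0132 -0.489  -0.3786]
torque [1.030e-01 5.908e-01 2.000e-04]
opening 0.0594
x [ 0.2743 -0.0216  0.9614] 
y [-0.0724 -0.9974 -0.0017] 
z [ 0.9589 -0.0691 -0.2752] lean 74.03 az -0.072
```

Call:
carry_out(targets=[[[-0.0052,0,-0.0048],0],[[0,0,0],0]])

```text
time: 21.9
tool_pos: [0.553, 0.1306, 0.1611]
tool_rot: [-3.134, -1.293, -0.08]
contact_force: [-0.7, -0.2, 0.3]
opening: 0.0598
```

Call:
carry_out(targets=[[[0,0,0],0],[[0,0,0],0],[[0,0,0],0],[[0,0,0],0],[[0,0,0],0],[[0,0,0],0]], fingers=1.0, grip_force=15)

```text
time: 22.65
tool_pos: [0.5529, 0.13, 0.1617]
tool_rot: [-3.134, -1.294, -0.081]
contact_force: [-0.9, -1.5, -0.2]
opening: 0.0268
```

```bash
python3 st.py
```

```text
time 22.65
qpos [ 0.286   0.6343  2.4358  3.5092  1.227  -1.5953]
tool_pos [0.5529 0.13   0.1617]
tool_rot [-3.1339 -1.2938 -0.0815]
contact_force [-0.8709 -1.5367 -0.1583]
torque [-0.0033  0.5446 -0.0985]
opening 0.0268
x [ 0.2726 -0.0223  0.9619] 
y [-0.074  -0.9973 -0.0021] 
z [ 0.9593 -0.0706 -0.2735] lean 74.13 az -0.073
```

Flush again (26–27 mm opening). Grip up and slide as before.

Call:
carry_out(targets=[[[0,0,0],0],[[0,0,0],0],[[0.0038,0,-0.0009],0],[[0.0042,0,-0.0005],0],[[0.0044,0,-0.0002],0]], grip_force=40)

```text
time: 23.28
tool_pos: [0.5527, 0.13, 0.165]
tool_rot: [-3.141, -1.27, -0.074]
contact_force: [5.9, -1.1, -17.3]
opening: 0.0262
```

```bash
python3 st.py
```

```text
time 23.275
qpos [ 0.2828  0.5959  2.4284  3.513   1.16   -1.6151]
tool_pos [0.5527 0.13   0.165 ]
tool_rot [-3.141  -1.2696 -0.0737]
contact_force [  5.9192  -1.0601 -17.3343]
torque [0.8031 2.4662 0.332 ]
opening 0.0262
x [ 0.2959 -0.0218  0.955 ] 
y [-7.310e-02 -9.973e-01 -2.000e-04] 
z [ 0.9524 -0.0697 -0.2967] lean 72.74 az -0.073
```

Call:
carry_out(targets=[[[0.006,0,-0.001],0],[[0.006,0,-0.001],0],[[0.006,0,-0.001],0]])

```text
time: 23.65
tool_pos: [0.5527, 0.13, 0.1771]
tool_rot: [3.136, -1.252, -0.066]
contact_force: [-2.0, -2.3, -9.7]
opening: 0.0264
```

```bash
python3 st.py
```

```text
time 23.65
qpos [ 0.2799  0.535   2.418   3.5229  1.076  -1.6461]
tool_pos [0.5527 0.13   0.1771]
tool_rot [ 3.1361 -1.2521 -0.0665]
contact_force [-1.9793 -2.3088 -9.6659]
torque [0.5935 1.7316 0.2999]
opening 0.0264
x [ 0.3127 -0.0208  0.9496] 
y [-0.0716 -0.9974  0.0017] 
z [ 0.9472 -0.0686 -0.3133] lean 71.74 az -0.072
```

Call:
carry_out(targets=[[[0.005,0,-0.0012],0],[[0.004,0,-0.0012],0]])

```text
time: 23.9
tool_pos: [0.5527, 0.13, 0.1876]
tool_rot: [3.135, -1.253, -0.065]
contact_force: [-5.3, -2.1, -3.6]
opening: 0.0263
```

Call:
carry_out(targets=[[[0.003,0,-0.0009],0]])

```text
time: 24.02
tool_pos: [0.5527, 0.13, 0.1916]
tool_rot: [3.135, -1.254, -0.065]
contact_force: [0.7, -1.9, -13.4]
opening: 0.0265
```

```bash
python3 st.py
```

```text
time 24.025
qpos [ 0.2797  0.4868  2.411   3.5339  1.0267 -1.6701]
tool_pos [0.5527 0.13   0.1916]
tool_rot [ 3.1352 -1.2541 -0.065 ]
contact_force [  0.7276  -1.8624 -13.3506]
torque [0.4897 2.1675 0.3801]
opening 0.0265
x [ 0.3108 -0.0202  0.9503] 
y [-0.071  -0.9975  0.002 ] 
z [ 0.9478 -0.0681 -0.3115] lean 71.85 az -0.072
```

Call:
carry_out(targets=[[[0.0018,0,-0.0003],0]])

```text
time: 24.15
tool_pos: [0.5526, 0.13, 0.1922]
tool_rot: [3.135, -1.25, -0.064]
contact_force: [8.3, -1.5, -21.8]
opening: 0.0261
```

```bash
python3 st.py; python3 - <<'E'
from h import *
s=eyes.read_camera("scene"); cv2.imwrite("pics/s5.png",s[:,:,::-1])
a=cv2.cvtColor(cv2.imread("pics/s2.png"),cv2.COLOR_BGR2GRAY).astype(np.float32);b=cv2.cvtColor(cv2.imread("pics/s5.png"),cv2.COLOR_BGR2GRAY).astype(np.float32)
tpl=a[144:174,202:246]; r=cv2.matchTemplate(b[105:180,190:260],tpl,cv2.TM_CCOEFF_NORMED); print("shift rows", cv2.minMaxLoc(r)[3][1]+105-144,"expect",-19.4)
k=cv2.minMaxLoc(r)[3][1]; print(r[k-1:k+2,cv2.minMaxLoc(r)[3][0]])
crop(s[:,:,::-1],200,80,330,210,4.6,"pics/s5c.png")
E
```

```text
time 24.15
qpos [ 0.2793  0.4809  2.4092  3.5355  1.0156 -1.6739]
tool_pos [0.5526 0.13   0.1922]
tool_rot [ 3.1348 -1.2501 -0.0644]
contact_force [  8.312   -1.4966 -21.806 ]
torque [0.5608 3.0906 0.52  ]
opening 0.0261
x [ 0.3146 -0.0203  0.949 ] 
y [-0.0708 -0.9975  0.0021] 
z [ 0.9466 -0.0679 -0.3152] lean 71.63 az -0.072
shift rows -20 expect -19.4
[0.7555335 0.8182978 0.7866703]
```

View pics/s5c.png

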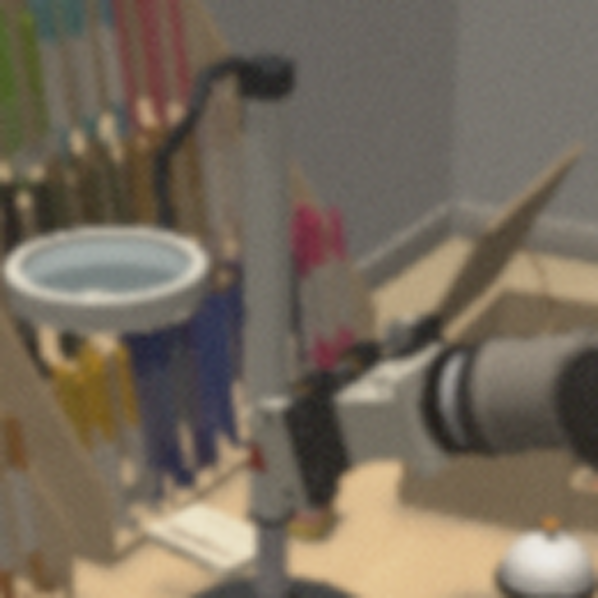

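Call:
carry_out(targets=[[[0.0014,0,0.0002],0],[[0.0012,0,0.0002],0]])

```text
time: 24.45
tool_pos: [0.5527, 0.13, 0.1921]
tool_rot: [3.131, -1.244, -0.06]
contact_force: [-1.2, 0.1, -15.8]
opening: 0.0263
```

Call:
carry_out(targets=[[[-0.0015,0,0],0],[[-0.001,0,0],0],[[0,0,0],0]])

```text
time: 24.82
tool_pos: [0.5527, 0.13, 0.1919]
tool_rot: [3.133, -1.25, -0.062]
contact_force: [-1.1, -1.1, -12.8]
opening: 0.0261
```

Call:
carry_out(targets=[[[0,0,0],0],[[0,0,0],0],[[0,0,0],0],[[0,0,0],0]], fingers=0.0)

```text
time: 25.32
tool_pos: [0.5564, 0.1304, 0.199]
tool_rot: [3.141, -1.268, -0.071]
contact_force: [0.2, 0.2, 0.4]
opening: 0.0619
```

```bash
python3 st.py
```

```text
time 25.325
qpos [ 0.2787  0.4771  2.403   3.5348  1.0242 -1.6748]
tool_pos [0.5564 0.1304 0.199 ]
tool_rot [ 3.1413 -1.268  -0.071 ]
contact_force [0.1659 0.1728 0.3831]
torque [ 0.0877  0.5737 -0.017 ]
opening 0.0619
x [ 0.2975 -0.0212  0.9545] 
y [-7.120e-02 -9.975e-01  1.000e-04] 
z [ 0.9521 -0.068  -0.2982] lean 72.65 az -0.071
```

Released; wait for the fingers to open, then back off along the tool axis.

Call:
carry_out(targets=[[[0,0,0],0],[[0,0,-0.01],0],[[0,0,-0.015],0],[[0,0,-0.015],0],[[0,0,-0.015],0],[[0,0,-0.01],0],[[0,0,0],0]])

```text
time: 26.2
tool_pos: [0.4892, 0.1352, 0.2202]
tool_rot: [3.141, -1.269, -0.07]
contact_force: [0.4, -0.3, -0.4]
opening: 0.0915
```

```bash
python3 st.py; python3 - <<'E'
from h import *
s=eyes.read_camera("scene");t=eyes.read_camera("top"); cv2.imwrite("pics/s6.png",s[:,:,::-1]);cv2.imwrite("pics/t6.png",t[:,:,::-1])
a=cv2.cvtColor(cv2.imread("pics/s0.png") if 0 else cv2.imread("pics/scene0.png"),cv2.COLOR_BGR2HSV);b=cv2.cvtColor(cv2.imread("pics/s6.png"),cv2.COLOR_BGR2HSV)
for im in(a,b):
    m=((im[...,0]<8)|(im[...,0]>172))&(im[...,1]>110); m[:,:245]=0;m[:,275:]=0;m[:120]=0;m[215:]=0; y,x=np.nonzero(m); print("band px",x.mean().round(1),y.mean().round(2),len(x))
print("expect", S.proj([[.5385,.1317,.105],[.5385,.1317,.135],[.5385,.1317,.165]]).round(1))
crop(s[:,:,::-1],180,90,340,230,4.5,"pics/s6c.png"); crop(t[:,:,::-1],170,130,370,270,4,"pics/t6c.png")
t0=cv2.cvtColor(cv2.imread("pics/top0.png"),cv2.COLOR_BGR2GRAY).astype(np.float32);t6=cv2.cvtColor(cv2.imread("pics/t6.png"),cv2.COLOR_BGR2GRAY).astype(np.float32)
for n,(x0,y0,x1,y1) in dict(bell=(336,230,368,264),tin=(168,172,196,200)).items(): print(n,cv2.phaseCorrelate(t0[y0:y1,x0:x1],t6[y0:y1,x0:x1]))
E
```

```text
time 26.2
qpos [ 0.3795  0.3724  2.5245  3.6405  1.0509 -1.6926]
tool_pos [0.4892 0.1352 0.2202]
tool_rot [ 3.1411 -1.2688 -0.0699]
contact_force [ 0.4138 -0.2948 -0.3856]
torque [ 0.1131  0.5376 -0.0613]
opening 0.0915
x [ 0.2967 -0.0208  0.9547] 
y [-7.040e-02 -9.975e-01  2.000e-04] 
z [ 0.9524 -0.0672 -0.2974] lean 72.7 az -0.07
band px 266.0 153.04 130
band px 265.7 150.25 131
expect [[260.  194.6]
 [259.9 186.7]
 [259.8 178.7]]
bell ((-0.2341546688070224, 0.008739749562568733), 1.1214615868197546)
tin ((0.06665590348486461, -0.044421609821748476), 0.9769720515939925)
```

View pics/s6c.png

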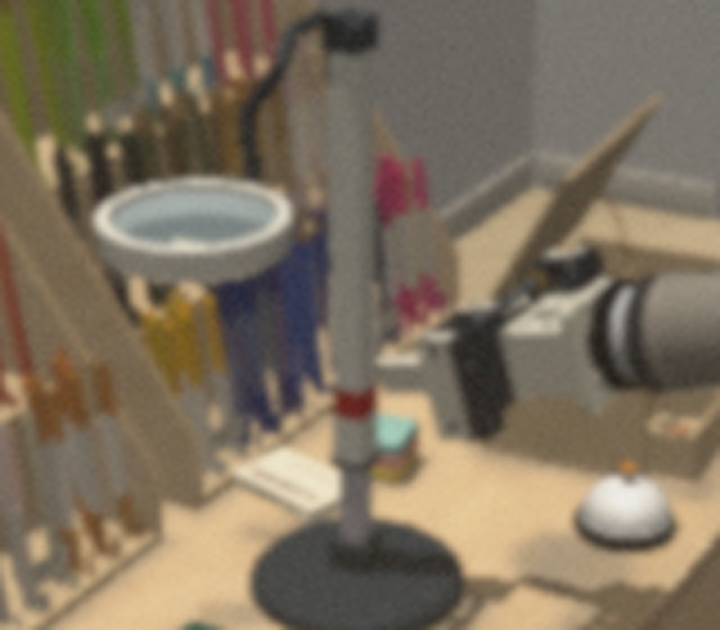

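View pics/t6c.png

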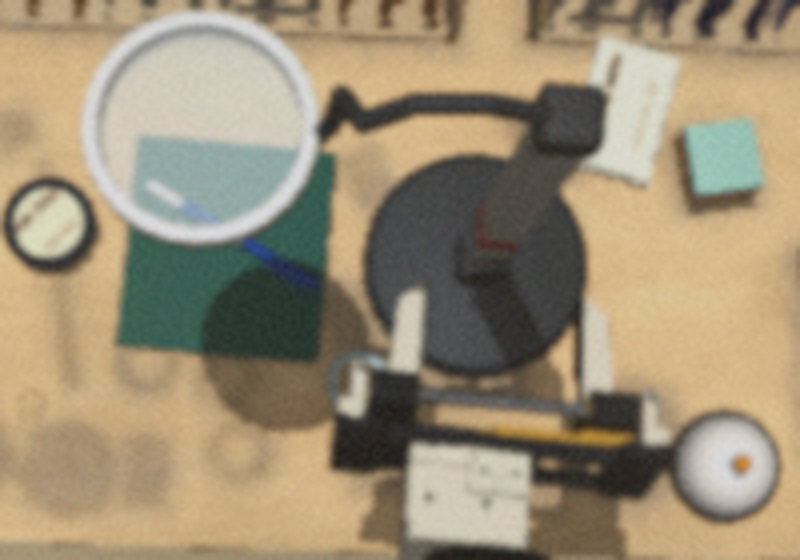

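```bash
python3 -c "
from cell import order
print(order.hand_in())"
```

```text
the job is handed in; nothing more can be done
None
```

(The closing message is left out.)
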